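Reset the listening table: turn the tube speakers, hang the headphones

TASK

Get the listening table ready for the next group: roll each tube speaker along the mat, without picking it up, until its white control strip faces straight up, and leave it lying on the mat. Hang each pair of headphones by its band over the bar of the stand of its own colour, so that it hangs freely with one ear cup on either side, and leave everything else on the table where it is.

Things in the scene. Friction and masses are not known exactly. Their poses are not given: they have to be found in the camera images.
- mat: grey mat fixed to the table, 300 x 500 mm, face 4 mm above the table, a rubber lip 20 mm high, 8 wide, along each long edge (near and far side), white lines parting four lanes. Origin on the table under its middle; own x (300 mm, the rolling direction) points away from the robot, own y points DOWN, own z along the 500 mm length to the robot's left.
- speaker1: dark tube loudspeaker lying on the mat, cylinder 52 mm across, 100 mm long, 0.3 kg. Origin at its centre (26 mm above the mat face); own z along the tube, about parallel to the mat z; own x points out through the middle of the white control strip (80 x 17 mm; black, green, black buttons). Red strip opposite. Rolls like a plain cylinder, does not roll on by itself. May be absent.
- speaker2: dark tube loudspeaker lying on the mat, cylinder 52 mm across, 100 mm long, 0.3 kg. Origin at its centre (26 mm above the mat face); own z along the tube, about parallel to the mat z; own x points out through the middle of the white control strip (80 x 17 mm; black, green, black buttons). Red strip opposite. Rolls like a plain cylinder, does not roll on by itself. May be absent.
- speaker3: dark tube loudspeaker lying on the mat, cylinder 52 mm across, 100 mm long, 0.3 kg. Origin at its centre (26 mm above the mat face); own z along the tube, about parallel to the mat z; own x points out through the middle of the white control strip (80 x 17 mm; black, green, black buttons). Red strip opposite. Rolls like a plain cylinder, does not roll on by itself. May be absent.
- speaker4: dark tube loudspeaker lying on the mat, cylinder 52 mm across, 100 mm long, 0.3 kg. Origin at its centre (26 mm above the mat face); own z along the tube, about parallel to the mat z; own x points out through the middle of the white control strip (80 x 17 mm; black, green, black buttons). Red strip opposite. Rolls like a plain cylinder, does not roll on by itself. May be absent.
- phones_blue: rigid grey-white headphones with blue cushions and band pad, 0.2 kg, at first standing on their two cups. Origin mid underside; z up to the band, y from cup to cup (150 mm wide, 88 between the cups), x front to back. Cups 62 mm along x, 73 high. Band 28 mm wide along x; its level middle, 52 mm long along y, spans z 142 to 154 mm (156 with pad), then slopes down to the cups.
- phones_blue_band (a point): middle of the underside of the blue headphones' band, 142 mm above their origin; axes as the headphones'
- stand_blue: fixed blue headphone stand: base plate 120 x 90 x 12 mm, dark post, level blue bar of 16 mm diameter. Origin on the table under the bar middle; own x along the bar from its free end (45 mm before the middle, with a 26 mm disc) to the post (52 mm beyond the middle). Nothing rises above the bar but the disc (5 mm) and the post ball (1 mm).
- stand_blue_bar (a point): top of the blue stand's bar at its middle, 185 mm above the table; axes as the stand's
- phones_orange: rigid grey-white headphones with orange cushions and band pad, 0.2 kg, at first standing on their two cups. Origin mid underside; z up to the band, y from cup to cup (150 mm wide, 88 between the cups), x front to back. Cups 62 mm along x, 73 high. Band 28 mm wide along x; its level middle, 52 mm long along y, spans z 142 to 154 mm (156 with pad), then slopes down to the cups.
- phones_orange_band (a point): middle of the underside of the orange headphones' band, 142 mm above their origin; axes as the headphones'
- stand_orange: fixed orange headphone stand: base plate 120 x 90 x 12 mm, dark post, level orange bar of 16 mm diameter. Origin on the table under the bar middle; own x along the bar from its free end (45 mm before the middle, with a 26 mm disc) to the post (52 mm beyond the middle). Nothing rises above the bar but the disc (5 mm) and the post ball (1 mm).
- stand_orange_bar (a point): top of the orange stand's bar at its middle, 185 mm above the table; axes as the stand's
- tape: yellow roll of tape lying flat, 90 mm across, 25 mm high, loose; leave it where it is. Origin at the middle of its underside.
- mug: white mug, 76 mm across, 85 mm high, handle to its own +y, loose; leave it where it is. Origin at the middle of its underside.
- pedal: green effects pedal, 120 x 75 x 34 mm, loose; leave it where it is. Origin at the middle of its underside.
- notebook: closed red notebook, 150 x 105 x 14 mm, loose; leave it where it is. Origin at the middle of its underside.
There are look-alikes about, which are no part of the job. Leave any orange look-alike of the speaker1 alone. What is shaped like the phones_orange but purple is not meant.

How it is judged:
By the outcome, as a careful person would: the job done as asked, in the order asked, and still so for the second after the job is handed in, with the robot touching nothing.
Of speaker1, speaker2, speaker3, speaker4 only 3 to 4 are there at a start; the rules pass over those that are not, and their reading is None.
At some moment in a run one of speaker1, speaker2, speaker3, speaker4 may be knocked a few centimetres aside while the robot is not near it.
It also fails if it takes over 210 s, if anything falls off the work surface, if the arm or the gripper's body presses on something with over 40 N, if the wrist force passes 120 N, or if a joint passes its speed limit or range.

ROBOT

A 7-joint arm with a two-finger parallel gripper is mounted at the origin on the work surface. World frame = base frame: x ahead of the robot, y to its left, z up, the work surface at z = 0. Lengths are in m, angles in rad, forces in N, time in s.
With the tool pointing down it reaches from about 0.425 to 0.95 m from the base axis. Payload 4.7 kg.
Tool frame: the origin (TCP) lies on the centre line of the jaws, within the pads' length; the fingertips stand 22 mm ahead of it and the grasp point (between the pads) lies 3 mm ahead of it (env.tip_reach is the distance from the TCP to the fingertips, in m); x points along the fingers, y is the direction in which the jaws open and shut, and the axes are right-handed (so a half turn about x gives the same grasp; the last joint's range is limited). The gripper opens to 87 mm and grips with 3 to 60 N. Pads are 19 mm wide; open, the fingers measure 117 mm over their backs; the gripper's body (75 mm by 190 mm) begins 51 mm behind the grasp point.
Start: joints at [-1.321, 0.469, -0.049, 1.532, 0.024, 1.141, -0.082], TCP at [0.186, 0.649, 0.245] pointing down, gripper open.
Joint ranges: [-2.59, 2.59], [-0.33, 1.99], [-1.39, 1.29], [0.1, 2.45], [-1.04, 4.18], [0.21, 1.99], [-2.66, 2.66]. Speed limits (rad/s): [2.57, 2.57, 3.14, 3.14, 3.14, 3.14, 3.14].

INTERFACE

Orientations are given as a unit quaternion [x, y, z, w].
In Python, from cell import env, imaging, order gives the robot as it stands.
- The arm moves only by the tool jog_arm, never from a script. Its arguments are lists of equal length, an entry for each row: "turn": the turn, a rotation vector about the tool's x, y, z in rad, a list of three; "xyz": the shift along the tool's x, y, z in cm, a list of three; "gripper": the finger opening in cm, from 0 to 8.7. In form: {"turn": [[ax, ay, az], ...], "xyz": [[x, y, z], ...], "gripper": [gripper, ...]}. A call has exactly 10 rows; each row is the pose to reach, as a shift and turn from the pose commanded when the call began, along the tool's axes at that moment; what a row does not reach only later rows make up. A row lasts 1/10 s, in which the tool goes at most 50 mm and 8.59 degrees, less where a joint would pass 70% of its speed; a pose out of reach is approached as far as the arm can. A call with a gripper value outside its range is refused whole. The fingers move at their own pace and stop on an object; the grip force is fixed at half the most. Time passes only in rows, so rows that repeat a pose let the fingers close, or fill a call up. It gives the time, the measured TCP pose, the force and the opening at its end, in the units of the state.
- env.observe(): the state, without advancing time (a new reading comes with each control period).
- imaging.get_image(name): name is "scene" or "top" or "wrist"; returns a dict with "frame" (384x512x3 uint8, blue, green, red), "depth" (384x512 float32, m along the optical axis (not along the pixel's ray), 0 where there is no reading), "fx", "fy", "cx", "cy" (pixels), "k1" (the pictures are not rectified: a ray, as slopes to the right and down, at radius r is drawn at 1 + k1 r^2 times it, then the intrinsics apply), "pose" (4x4, takes a point from camera to world coordinates); the wrist camera has in their place "mount" (4x4, takes a point from camera to tool coordinates, whose origin is the TCP and whose axes are the tool frame's). Camera axes: x right, y up, looking along -z (the intrinsics and any distortion apply to the point x, -y, -z); pixel columns grow to the right and rows downward; lengths in m; the calibration is good to about 2 mm. A picture is of the moment at which its call begins: read the wrist's pose just before it.
- order.job_done(): hands the job in, once; it reports no verdict.
The state is a dict: "time_s": time; "qpos": joint angles; "joint_vel": joint speeds; "joint_torque": joint torques, N m; "position": TCP position; "ee_rot": TCP orientation; "contact_force": force on the tool from outside, world axes, zero at the start; "torque": the same for the moment, N m; "grip_width": finger opening in m.
Only numpy, scipy, OpenCV 4.12 (cv2) and the standard library are available. Lean on these libraries where they do the work, as an engineer would, in place of code of your own. Each camera call takes 0.05 s, during which the arm holds its last target.

## Working session

There is one attempt and no reset: what is moved stays moved. The work goes in short steps, Python scripts to look and compute and a tool call to move; the robot and the scene stay as the last step left them, time stands still between calls to the robot, and variables do not carry over. Pictures are saved under pics/ and viewed, and the job is handed in when it is done.

Besides the shell and the picture viewer there is one more tool, called after "Request:" as name(argument=value, ...) on one line, values as JSON. jog_arm: Moves the arm, as the interface text tells. Its arguments: {"type":"object","properties":{"turn":{"type":"array"},"xyz":{"type":"array"},"gripper":{"type":"array"}},"required":["turn","xyz","gripper"]}

```bash
ls -la; mkdir -p pics
cat > h.py <<'E'
import numpy as np, cv2, pickle
from scipy.spatial.transform import Rotation as R
from cell import env, imaging, order
def grab(name,tag):
    s=env.observe(); im=imaging.get_image(name)
    if name=='wrist':
        T=np.eye(4);T[:3,:3]=R.from_quat(s['ee_rot']).as_matrix();T[:3,3]=s['position']
        im['pose']=T@np.array(im['mount'])
    pickle.dump(im,open(f'pics/{tag}.pkl','wb')); cv2.imwrite(f'pics/{tag}.png',im['frame']); return im
def load(tag): return pickle.load(open(f'pics/{tag}.pkl','rb'))
def K(im): return np.array([[im['fx'],0,im['cx']],[0,im['fy'],im['cy']],[0,0,1.]]),np.array([im['k1'],0,0,0,0.])
def proj(im,P):
    P=np.atleast_2d(P); T=np.linalg.inv(im['pose']); c=P@T[:3,:3].T+T[:3,3]
    x=c[:,0]/-c[:,2]; y=-c[:,1]/-c[:,2]; f=1+im['k1']*(x*x+y*y)
    return np.c_[im['fx']*x*f+im['cx'],im['fy']*y*f+im['cy']]
def rays(im,uv):
    k,d=K(im); n=cv2.undistortPoints(np.array(uv,float).reshape(-1,1,2),k,d).reshape(-1,2)
    return np.c_[n[:,0],-n[:,1],-np.ones(len(n))]
def onz(im,uv,z):
    r=rays(im,uv)@np.array(im['pose'])[:3,:3].T; o=np.array(im['pose'])[:3,3]
    return o+r*((z-o[2])/r[:,2])[:,None]
def cloud(im):
    h,w=im['depth'].shape; v,u=np.mgrid[:h,:w]; r=rays(im,np.c_[u.ravel(),v.ravel()])
    p=r*im['depth'].ravel()[:,None]; p=p@np.array(im['pose'])[:3,:3].T+np.array(im['pose'])[:3,3]
    p[im['depth'].ravel()<=0]=np.nan
    return p.reshape(h,w,3)
def big(tag,u0,v0,u1,v1,s,out):
    f=load(tag)['frame'][v0:v1,u0:u1]; cv2.imwrite(f'pics/{out}.png',cv2.resize(f,None,fx=s,fy=s,interpolation=cv2.INTER_CUBIC))
E
python3 - <<'E'
from h import *
s=env.observe();print(s)
for n in ['scene','top','wrist']:
    im=grab(n,n+'0'); print(n,im['fx'],im['k1'],np.round(im['pose'],3).tolist())
print(env.tip_reach)
E
```

```text
total 12
drwxr-xr-x  3 agent agent 4096 Dec  7 04:30 .
drwxr-xr-x 23 root  root  4096 Dec  7 04:30 ..
drwxr-xr-x  2 agent agent 4096 Dec  7 04:30 pics
{'time_s': 0.0, 'qpos': array([-1.32092352,  0.46947152, -0.0486172 ,  1.53368474,  0.02414523,
        1.14101094, -0.08228962]), 'joint_vel': array([-3.79560562e-04,  2.96786600e-05, -4.18210436e-04, -1.53811036e-03,
        1.11702828e-03,  5.88233053e-04, -3.42500374e-04]), 'joint_torque': array([-6.00530416e-05, -5.07974124e+01, -8.10231362e-02, -2.36157382e+01,
       -6.13384880e-02,  3.79120919e-02,  1.74404076e-04]), 'position': array([0.18557802, 0.64840815, 0.24348309]), 'ee_rot': array([ 0.09751406,  0.70031345, -0.0989139 ,  0.70019149]), 'contact_force': array([ 0.55761074, -0.32836744, -0.27994414]), 'torque': array([ 0.07437866, -0.00085733, -0.01184803]), 'grip_width': 0.08739634970159392}
scene 352.8158112559777 -0.048193599220372814 [[0.843, -0.356, 0.403, 0.984], [0.537, 0.583, -0.609, -0.771], [-0.018, 0.73, 0.683, 0.994], [0.0, 0.0, 0.0, 1.0]]
top 369.6116725980026 -0.08519344204719723 [[-0.007, 0.993, -0.117, 0.339], [-1.0, -0.009, -0.012, -0.011], [-0.013, 0.117, 0.993, 1.436], [0.0, 0.0, 0.0, 1.0]]
wrist 274.27371488119155 -0.007113687475437478 [[0.276, -0.915, -0.294, 0.103], [0.961, 0.262, 0.086, 0.672], [-0.002, -0.307, 0.952, 0.384], [0.0, 0.0, 0.0, 1.0]]
0.022
```

View pics/top0.png

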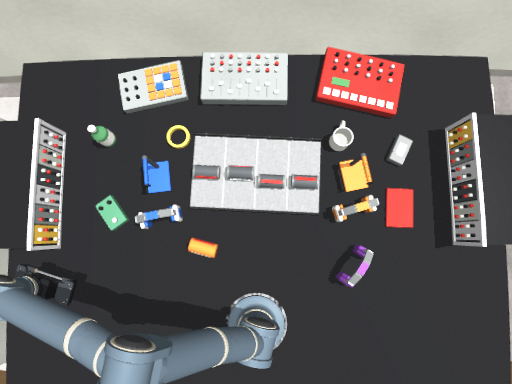

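View pics/scene0.png

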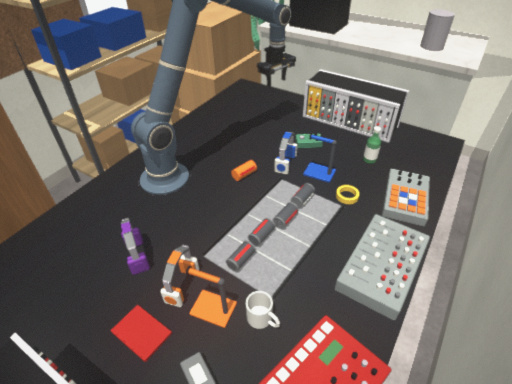

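View pics/wrist0.png

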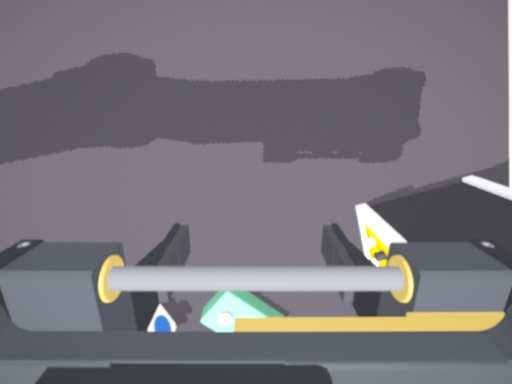

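Run:
```python
from h import *
big('top0',180,125,330,220,5,'matbig')
big('top0',90,140,220,265,5,'bluebig')
big('top0',310,120,420,290,3.5,'orbig')
big('scene0',200,170,350,300,5,'scmat')
for n in ['top0','scene0']:
    im=load(n)
c=cloud(load('top0'))
for u,v in [(207,173),(240,173),(271,181),(304,182),(200,205)]: print(u,v,np.round(c[v,u],4))
```

```text
207 173 [0.5692 0.1796 0.0512]
240 173 [0.5668 0.0535 0.0587]
271 181 [ 0.5354 -0.0632  0.0572]
304 182 [ 0.5309 -0.1878  0.0546]
200 205 [4.513e-01 2.131e-01 4.000e-04]
```

View pics/matbig.png

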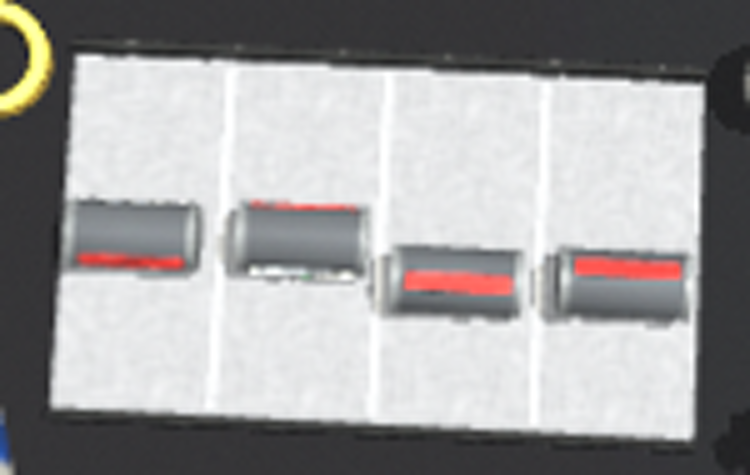

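View pics/bluebig.png

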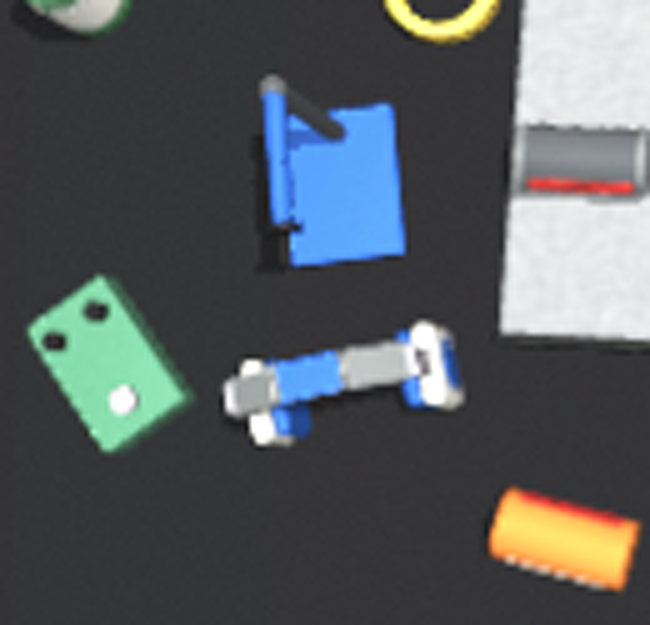

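View pics/orbig.png

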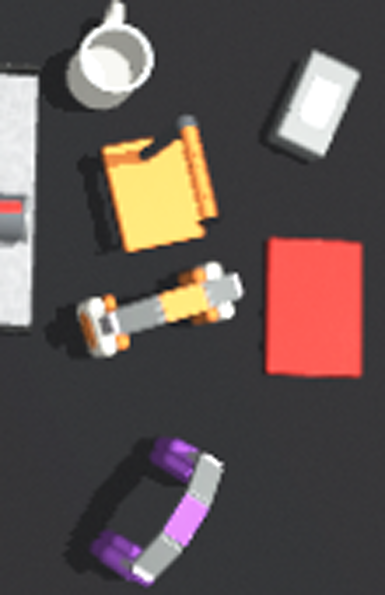

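View pics/scmat.png

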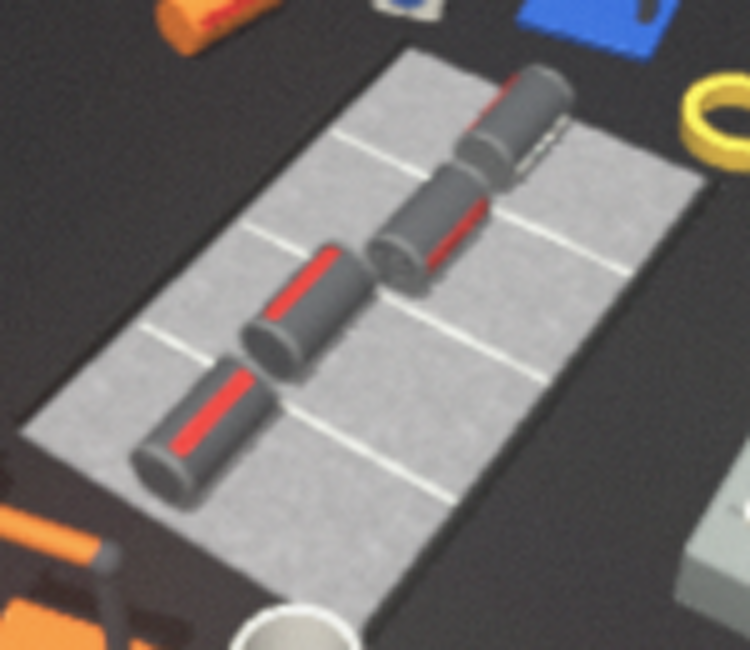

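```bash
cat > meas.py <<'E'
from h import *
im=load('top0')
corn=np.array([(75,55),(705,82),(695,438),(50,408)])/5+[180-.4,125-.4]
P=onz(im,corn,0.004);print('mat corners',np.round(P,4).tolist()); c=P.mean(0)
zl=((P[0]+P[3])-(P[1]+P[2]));zl/=np.linalg.norm(zl); xl=np.array([zl[1],-zl[0],0])
print('c',c,'yaw x',np.degrees(np.arctan2(xl[1],xl[0])), 'dims',np.linalg.norm(P[0]-P[1]),np.linalg.norm(P[0]-P[3]))
np.save('mat.npy',np.array([c,xl,zl]))
E
python3 meas.py
cat > spk.py <<'E'
from h import *
c,xl,zl=np.load('mat.npy')
def cyl_angles(im,uv,cen,ax):  # ray/cylinder intersection -> angle from up, + toward +xl
    n=np.array([ax[1],-ax[0],0]) # perpendicular horizontal ~ +x
    d=rays(im,uv)@np.array(im['pose'])[:3,:3].T; o=np.array(im['pose'])[:3,3]-cen
    on,oz=o@n,o[2]; dn,dz=d@n,d[:,2]
    a=dn**2+dz**2;b=2*(on*dn+oz*dz);q=on**2+oz**2-.026**2
    D=b*b-4*a*q; ok=D>0; t=(-b-np.sqrt(np.where(ok,D,0)))/(2*a)
    p=o+d*t[:,None]
    return np.degrees(np.arctan2(p@n,p[:,2])),p@ax,ok
def speakers(im,show=True):
    C=cloud(im); q=C-c; X=q@xl; Z=q@zl; H=C[...,2]
    res=[]
    hsv=cv2.cvtColor(im['frame'],cv2.COLOR_BGR2HSV)
    m=(np.abs(X)<.14)&(np.abs(Z)<.25)&(H>.030)&(H<.075)
    n,lab,st,ce=cv2.connectedComponentsWithStats(m.astype(np.uint8))
    for i in range(1,n):
        if st[i,4]<150: continue
        k=lab==i
        uv=np.argwhere(k)[:,::-1]
        x=X[k];z=Z[k];h=H[k]
        from scipy.optimize import least_squares
        f=lambda p: np.hypot(x-p[0]-p[1]*(z-z.mean()),h-.030-p[2])-.026
        r=least_squares(f,[np.median(x),0,0],loss='soft_l1',f_scale=.003)
        zc=(np.percentile(z,1)+np.percentile(z,99))/2
        x0=r.x[0]+r.x[1]*(zc-z.mean())
        ax=zl+r.x[1]*xl; ax/=np.linalg.norm(ax)
        cen=c+xl*x0+zl*zc; cen[2]=.030
        b,g,rr=[im['frame'][...,j].astype(int) for j in range(3)]
        kk=cv2.dilate(k.astype(np.uint8),np.ones((3,3)))>0
        red=kk&(rr>g+60)&(rr>b+60)
        a=None
        if red.sum()>5:
            aa,_,ok=cyl_angles(im,np.argwhere(red)[:,::-1],cen,ax); aa=aa[ok]; a=(np.median(aa),np.percentile(aa,3),np.percentile(aa,97),red.sum())
        res.append((cen,ax,a))
        print('matx %.4f matz %.4f world %s yawdeg %.2f dz %.4f len %.3f rms %.4f red %s'%(x0,zc,np.round(cen,4),np.degrees(r.x[1]),r.x[2],np.ptp(z),np.sqrt(np.mean(r.fun**2)),a and np.round(a,1)))
    return res
if __name__=='__main__':
    import sys
    for t in sys.argv[1:]: print(t); speakers(load(t))
E
python3 spk.py top0 scene0
```

```text
mat corners [[0.729, 0.2372, 0.004], [0.7018, -0.2645, 0.004], [0.4193, -0.2483, 0.004], [0.4466, 0.2533, 0.004]]
c [ 0.57419718 -0.00557152  0.004     ] yaw x -3.1129563500136297 dims 0.5024788865639738 0.28283831592150277
top0
matx -0.0072 matz 0.1912 world [0.5773 0.1857 0.03  ] yawdeg 0.59 dz 0.0009 len 0.102 rms 0.0034 red [-55.7 -74.  -42.5  51. ]
matx -0.0045 matz 0.0596 world [0.5729 0.0542 0.03  ] yawdeg -0.24 dz 0.0007 len 0.100 rms 0.0027 red [66.7 62.  75.2 17. ]
matx -0.0316 matz -0.0591 world [ 0.5394 -0.0629  0.03  ] yawdeg -0.05 dz 0.0013 len 0.099 rms 0.0023 red [ -8.  -24.2   8.2  89. ]
matx -0.0277 matz -0.1869 world [ 0.5364 -0.1906  0.03  ] yawdeg 0.37 dz 0.0010 len 0.101 rms 0.0034 red [20.6  5.3 39.4 78. ]
scene0
matx -0.0044 matz 0.1889 world [0.5801 0.1833 0.03  ] yawdeg 0.35 dz -0.0013 len 0.104 rms 0.0041 red None
matx -0.0129 matz 0.0008 world [ 0.5613 -0.0041  0.03  ] yawdeg 11.06 dz -0.0010 len 0.224 rms 0.0054 red [ -4.8 -41.8  93.1 105. ]
matx -0.0243 matz -0.1855 world [ 0.5399 -0.1895  0.03  ] yawdeg 0.56 dz -0.0007 len 0.105 rms 0.0035 red [14.3 -1.5 29.  93. ]
```

Run:
```python
from h import *
im=load('top0');C=cloud(im)
s=load('scene0');S=cloud(s)
def rep(C,fr,u0,v0,u1,v1,lo,hi,name):
    p=C[v0:v1,u0:u1].reshape(-1,3); p=p[(p[:,2]>lo)&(p[:,2]<hi)]
    if len(p)<5: print(name,'few',len(p)); return
    m=p.mean(0); r=cv2.minAreaRect((p[:,:2]*1000).astype(np.float32))
    print(name,len(p),'mean',np.round(m,4),'zmed',np.round(np.median(p[:,2]),4),'rect',np.round(r[0],1),np.round(r[1],1),round(r[2],1))
rep(C,0,130,195,190,235,.135,.17,'blueband top'); rep(C,0,130,195,190,235,.02,.17,'blue all top')
rep(C,0,330,190,382,225,.135,.17,'orband top'); rep(C,0,330,190,382,225,.02,.17,'or all top')
rep(C,0,138,150,175,198,.165,.2,'bluebar top');rep(C,0,138,150,175,198,.007,.02,'bluebase top')
rep(C,0,335,150,375,195,.165,.2,'orbar top');rep(C,0,335,150,375,195,.007,.02,'orbase top')
rep(S,0,270,125,302,180,.135,.17,'blueband sc'); rep(S,0,270,125,300,180,.02,.17,'blue all sc')
rep(S,0,155,240,205,310,.135,.17,'orband sc'); rep(S,0,155,240,205,310,.02,.165,'or all sc')
rep(S,0,300,130,340,185,.165,.2,'bluebar sc');rep(S,0,300,130,340,185,.007,.02,'bluebase sc')
rep(S,0,180,250,240,330,.165,.2,'orbar sc');rep(S,0,180,250,240,330,.007,.02,'orbase sc')
T=R.from_quat(env.observe()['ee_rot']).as_matrix();print(np.round(T,3))
```

```text
blueband top 242 mean [0.4049 0.3541 0.1507] zmed 0.1523 rect [403.4 360.9] [ 27.8 122.6] 11.0
blue all top 530 mean [0.4044 0.3447 0.1114] zmed 0.1314 rect [409.  340.2] [ 60.7 185.2] 9.8
orband top 244 mean [ 0.4286 -0.3723  0.1511] zmed 0.1538 rect [ 429.9 -375.8] [ 28.2 119.8] 16.5
or all top 543 mean [ 0.4263 -0.3641  0.111 ] zmed 0.1317 rect [ 428.5 -374. ] [ 61.2 150.3] 16.6
bluebar top 157 mean [0.557  0.3775 0.1839] zmed 0.1842 rect [559.4 376.1] [111.4  22.2] 4.2
bluebase top 624 mean [0.5611 0.3758 0.0127] zmed 0.0126 rect [579.2 389.9] [137.1 184.1] 88.8
orbar top 167 mean [ 0.5591 -0.3858  0.1843] zmed 0.1845 rect [ 560.6 -388.5] [111.7  23.9] 9.5
orbase top 645 mean [ 0.5632 -0.3856  0.013 ] zmed 0.0131 rect [ 575.9 -392.2] [174.9 146.5] 0.3
blueband sc 104 mean [0.4125 0.3439 0.1496] zmed 0.1512 rect [408.5 354.6] [28.8 97.4] 12.7
blue all sc 565 mean [0.4149 0.3554 0.077 ] zmed 0.0662 rect [410.8 396.6] [ 61.  344.4] 7.8
orband sc 308 mean [ 0.4381 -0.3826  0.149 ] zmed 0.1509 rect [ 456.2 -365. ] [ 85.  112.1] 21.6
or all sc 1032 mean [ 0.4414 -0.3862  0.0939] zmed 0.073 rect [ 425.9 -343.4] [ 62.2 218.2] 15.0
bluebar sc 117 mean [0.5631 0.3762 0.1804] zmed 0.1817 rect [561.6 377.3] [109.8  18.4] 7.9
bluebase sc 400 mean [0.5509 0.395  0.0117] zmed 0.0114 rect [496.3 494.2] [138.5 399.2] 30.8
orbar sc 261 mean [ 0.565  -0.3891  0.1811] zmed 0.1818 rect [ 564.4 -386.6] [112.2  23.4] 12.0
orbase sc 1066 mean [ 0.5617 -0.3824  0.0123] zmed 0.0123 rect [ 505.8 -322.3] [221.4 239.5] 10.1
[[-0.     0.275  0.961]
 [-0.001  0.961 -0.275]
 [-1.    -0.001  0.   ]]
```

```bash
cat > go.py <<'E'
from h import *
import sys
# usage: go.py x y z yaw(deg of tool y in world); prints tool-frame shift from measured pose
def go(x,y,z,yaw,s=None):
    s=s or env.observe(); Rm=R.from_quat(s['ee_rot']); t=np.radians(yaw)
    ty=np.array([np.cos(t),np.sin(t),0]); tx=np.array([0,0,-1.]); tz=np.cross(tx,ty)
    D=R.from_matrix(np.c_[tx,ty,tz])
    print('t %.2f pos %s grip %.4f F %s'%(s['time_s'],np.round(s['position'],4),s['grip_width'],np.round(s['contact_force'],1)))
    print('turn',np.round((Rm.inv()*D).as_rotvec(),4),'xyz cm',np.round(Rm.inv().apply(np.array([x,y,z])-s['position'])*100,2),'q',np.round(s['qpos'],2))
if __name__=='__main__': go(*map(float,sys.argv[1:5]))
E
python3 go.py .577 .186 .245 -3.1
```

```text
t 0.15 pos [0.1856 0.6485 0.2438] grip 0.0870 F [-0.  -0.5  0. ]
turn [1.3462e+00 1.0000e-03 1.2000e-03] xyz cm [ -0.07 -33.7   50.35] q [-1.32  0.47 -0.05  1.53  0.02  1.14 -0.08]
```

Request:
jog_arm(turn=[[0.15, 0, 0], [0.3, 0, 0], [0.45, 0, 0], [0.6, 0, 0], [0.73, 0, 0], [0.86, 0, 0], [0.98, 0, 0], [1.1, 0, 0], [1.22, 0, 0], [1.346, 0, 0]], xyz=[[0, -3, 4.5], [0, -6, 9], [0, -9.5, 14], [0, -13, 19.5], [0, -16.5, 24.5], [0, -20, 30], [0, -23.5, 35], [0, -27, 40.5], [0, -30.5, 45.5], [0, -33.7, 50.3]], gripper=[8.7, 8.7, 8.7, 8.7, 8.7, 8.7, 8.7, 8.7, 8.7, 8.7])

```text
time_s: 1.15
position: [0.5094, 0.2655, 0.2446]
ee_rot: [0.515, 0.485, -0.514, 0.485]
contact_force: [0.3, -0.5, -1.2]
grip_width: 0.0869
```

```bash
python3 go.py .577 .186 .14 -3.1
```

```text
t 1.15 pos [0.5094 0.2655 0.2446] grip 0.0869 F [ 0.3 -0.5 -1.2]
turn [-0.0048 -0.0004  0.0001] xyz cm [10.45  7.22  7.54] q [-0.85  0.31  0.38  1.8  -0.13  1.06 -0.48]
```

Request:
jog_arm(turn=[[0, 0, 0], [0, 0, 0], [0, 0, 0], [0, 0, 0], [0, 0, 0], [0, 0, 0], [0, 0, 0], [0, 0, 0], [0, 0, 0], [0, 0, 0]], xyz=[[0, 7.2, 7.5], [0, 7.2, 7.5], [3, 7.2, 7.5], [6, 7.2, 7.5], [8, 7.2, 7.5], [10, 7.2, 7.5], [10, 7.2, 7.5], [10, 7.2, 7.5], [10, 7.2, 7.5], [10, 7.2, 7.5]], gripper=[8.7, 8.7, 8.7, 8.7, 8.7, 8.7, 8.7, 8.7, 8.7, 8.7])

```text
time_s: 2.15
position: [0.5772, 0.1887, 0.1458]
ee_rot: [0.514, 0.486, -0.512, 0.487]
contact_force: [-0.2, -0.5, 0.2]
grip_width: 0.0872
```

```bash
python3 go.py .577 .186 .14 -3.1
python3 - <<'E'
from h import *
grab('wrist','w1'); im=grab('top','top1')
E
python3 spk.py w1 top1
```

```text
t 2.15 pos [0.5772 0.1887 0.1458] grip 0.0872 F [-0.2 -0.5  0.2]
turn [ 0.0002 -0.0012 -0.0021] xyz cm [ 0.58 -0.    0.27] q [-0.67  0.48  0.38  1.82 -0.22  0.89 -0.24]
w1
matx -0.0059 matz 0.1915 world [0.5787 0.1859 0.03  ] yawdeg 0.38 dz -0.0004 len 0.102 rms 0.0019 red [-58.1 -78.7 -47.9 505. ]
matx -0.0035 matz 0.0763 world [0.5749 0.0708 0.03  ] yawdeg 0.65 dz -0.0005 len 0.054 rms 0.0006 red [63.6 55.3 77.6 94. ]
top1
matx -0.0072 matz 0.1626 world [0.5758 0.1572 0.03  ] yawdeg 3.21 dz 0.0008 len 0.045 rms 0.0038 red [-56.3 -75.1 -42.   22. ]
matx -0.0044 matz 0.0597 world [0.5731 0.0543 0.03  ] yawdeg 0.17 dz 0.0006 len 0.100 rms 0.0026 red [65.1 60.1 73.4 17. ]
matx -0.0316 matz -0.0593 world [ 0.5395 -0.0631  0.03  ] yawdeg 0.58 dz 0.0012 len 0.099 rms 0.0025 red [ -8.3 -24.1   7.6  88. ]
matx -0.0277 matz -0.1869 world [ 0.5364 -0.1907  0.03  ] yawdeg 0.25 dz 0.0015 len 0.101 rms 0.0030 red [20.7  5.4 39.7 78. ]
```

View pics/w1.png

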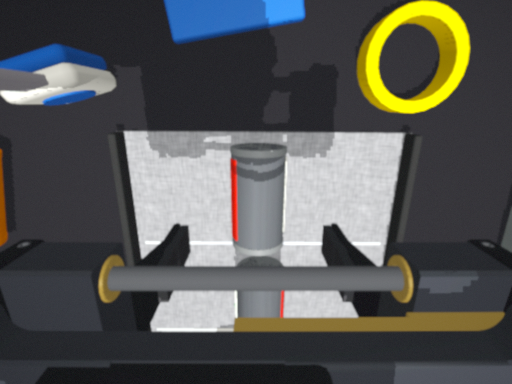

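Request:
jog_arm(turn=[[0, 0, 0], [0, 0, 0], [0, 0, 0], [0, 0, 0], [0, 0, 0], [0, 0, 0], [0, 0, 0], [0, 0, 0], [0, 0, 0], [0, 0, 0]], xyz=[[2, 0.1, 0.3], [4, 0.1, 0.3], [6, 0.1, 0.3], [8, 0.1, 0.3], [10, 0.1, 0.3], [10.3, 0.1, 0.3], [10.3, 0.1, 0.3], [10.3, 0.1, 0.3], [10.3, 0.1, 0.3], [10.3, 0.1, 0.3]], gripper=[8.7, 8.7, 8.7, 8.7, 8.7, 8.7, 8.7, 5.7, 5.7, 5.7])

```text
time_s: 3.25
position: [0.5778, 0.1857, 0.0425]
ee_rot: [0.514, 0.486, -0.513, 0.487]
contact_force: [0.2, 0.2, 0.0]
grip_width: 0.0702
```

```bash
python3 go.py .527 .189 .042 -3.1
```

```text
t 3.25 pos [0.5778 0.1857 0.0425] grip 0.0702 F [0.2 0.2 0. ]
turn [ 0.0002 -0.0009 -0.0015] xyz cm [ 0.04 -5.09 -0.06] q [-0.62  0.61  0.32  1.88 -0.29  0.69 -0.18]
```

Request:
jog_arm(turn=[[0, 0, 0], [0, 0, 0], [0, 0, 0], [0, 0, 0], [0, 0, 0], [0, 0, 0], [0, 0, 0], [0, 0, 0], [0, 0, 0], [0, 0, 0]], xyz=[[0, 0, 0], [0, -0.6, 0], [0, -1.3, 0], [0, -2.0, 0], [0, -2.7, 0], [0, -3.4, 0], [0, -4.1, 0], [0, -4.7, 0], [0, -5.2, 0], [0, -5.3, 0]], gripper=[5.7, 5.7, 5.7, 5.7, 5.7, 5.7, 5.7, 5.7, 5.7, 5.7])

```text
time_s: 4.25
position: [0.5235, 0.1884, 0.0415]
ee_rot: [-0.513, -0.487, 0.513, -0.486]
contact_force: [0.9, 0.1, -0.4]
grip_width: 0.0572
```

```bash
python3 go.py .527 .189 .042 -3.1
cat > look.py <<'E'
from h import *
import sys
grab('wrist',sys.argv[1])
E
python3 look.py w2; python3 spk.py w2
```

```text
t 4.25 pos [0.5235 0.1884 0.0415] grip 0.0572 F [ 0.9  0.1 -0.4]
turn [ 0.0006 -0.      0.0008] xyz cm [-0.05  0.35 -0.08] q [-0.67  0.56  0.32  2.   -0.29  0.63 -0.21]
w2
matx -0.0631 matz 0.2157 world [0.5229 0.2132 0.03  ] yawdeg 0.55 dz 0.0000 len 0.062 rms 0.0034 red None
matx -0.1160 matz 0.1932 world [0.4689 0.1936 0.03  ] yawdeg -23.77 dz 0.0169 len 0.022 rms 0.0030 red None
matx -0.0079 matz 0.1934 world [0.5768 0.188  0.03  ] yawdeg 23.65 dz 0.0170 len 0.022 rms 0.0030 red None
matx -0.1151 matz 0.1862 world [0.4694 0.1866 0.03  ] yawdeg 6.08 dz 0.0253 len 0.013 rms 0.0012 red None
matx -0.0636 matz 0.1632 world [0.5196 0.1608 0.03  ] yawdeg -2.54 dz 0.0005 len 0.037 rms 0.0010 red None
matx -0.0091 matz 0.1862 world [0.5752 0.1808 0.03  ] yawdeg -7.93 dz 0.0250 len 0.013 rms 0.0013 red None
```

View pics/w2.png

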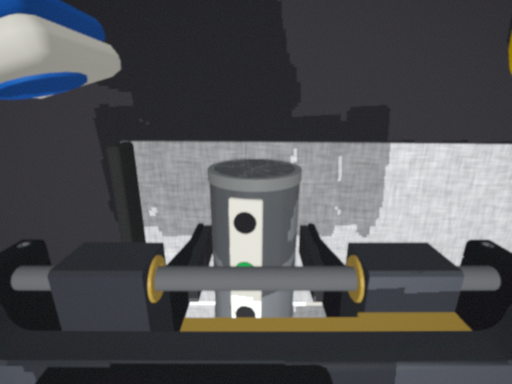

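```bash
cat > strip.py <<'E'
from spk import *
from scipy.optimize import least_squares
def strip(im,zlo,zhi,xg,wx=.035):
    """fit cylinder near mat x=xg, mat z range; measure white/red strip angle"""
    C=cloud(im); q=C-c; X=q@xl; Z=q@zl; H=C[...,2]
    k=(np.abs(X-xg)<.022)&(Z>zlo)&(Z<zhi)&(H>.040)&(H<.060)
    x,z,h=X[k],Z[k],H[k]; zm=z.mean()
    f=lambda p: np.hypot(x-p[0]-p[1]*(z-zm),h-.030-p[2])-.026
    r=least_squares(f,[np.median(x),0,0],loss='soft_l1',f_scale=.0015)
    zc=(zlo+zhi)/2
    ax=zl+r.x[1]*xl; ax/=np.linalg.norm(ax); cen=c+xl*(r.x[0]+r.x[1]*(zc-zm))+zl*zc; cen[2]=.030+r.x[2]
    fr=im['frame'].astype(int); b,g,rr=fr[...,0],fr[...,1],fr[...,2]
    kk=cv2.dilate(k.astype(np.uint8),np.ones((5,5)))>0
    out={}
    for nm,m in (('white',(fr.min(2)>150)),('red',(rr>g+60)&(rr>b+60))):
        m=m&kk
        if m.sum()<15: continue
        a,s,ok=cyl_angles(im,np.argwhere(m)[:,::-1],cen,ax)
        ok&=(np.abs(a)<85)
        if ok.sum()<10: continue
        a=a[ok]; s=s[ok]
        # per-axial-slice edges
        e=[(a[(s>t)&(s<t+.006)].min(),a[(s>t)&(s<t+.006)].max()) for t in np.arange(s.min(),s.max()-.006,.006) if ((s>t)&(s<t+.006)).sum()>3]
        out[nm]=(np.round(np.median(e,0),1),round(float(np.mean(np.median(e,0))),1),int(ok.sum()))
    print('cyl matx %.4f world %s yaw %.2f dz %.4f rms %.4f'%(r.x[0],np.round(cen,4),np.degrees(r.x[1]),r.x[2],np.sqrt(np.mean(r.fun**2))),out)
if __name__=='__main__':
    import sys
    a=sys.argv; strip(load(a[1]),*map(float,a[2:5]))
E
python3 strip.py w2 .14 .245 -.061
```

```text
cyl matx -0.0633 world [0.5212 0.1901 0.0302] yaw 0.62 dz 0.0002 rms 0.0019 {'white': (array([-28.8,  10.7]), -9.0, 2563)}
```

Request:
jog_arm(turn=[[0, 0, 0], [0, 0, 0], [0, 0, 0], [0, 0, 0], [0, 0, 0], [0, 0, 0], [0, 0, 0], [0, 0, 0], [0, 0, 0], [0, 0, 0]], xyz=[[0, 0, 0], [0, 0, 0], [0, 0, 0], [0, 0.05, 0], [0, 0.1, 0], [0, 0.15, 0], [0, 0.2, 0], [0, 0.25, 0], [0, 0.3, 0], [0, 0.3, 0]], gripper=[5.5, 5.4, 5.4, 5.4, 5.4, 5.4, 5.4, 5.4, 5.4, 5.4])

```text
time_s: 5.3
position: [0.5275, 0.1881, 0.0415]
ee_rot: [0.513, 0.486, -0.513, 0.486]
contact_force: [1.1, -0.1, 0.3]
grip_width: 0.054
```

```bash
python3 go.py .527 .189 .042 -3.1;python3 look.py w3;python3 strip.py w3 .14 .245 -.059
```

```text
t 5.30 pos [0.5275 0.1881 0.0415] grip 0.0540 F [ 1.1 -0.1  0.3]
turn [ 0.0001 -0.0001 -0.0002] xyz cm [-0.05 -0.05 -0.09] q [-0.66  0.56  0.32  1.99 -0.29  0.64 -0.21]
cyl matx -0.0589 world [0.5257 0.1898 0.0302] yaw 0.37 dz 0.0002 rms 0.0020 {'white': (array([-20.7,  17.9]), -1.4, 2593)}
```

View pics/w3.png

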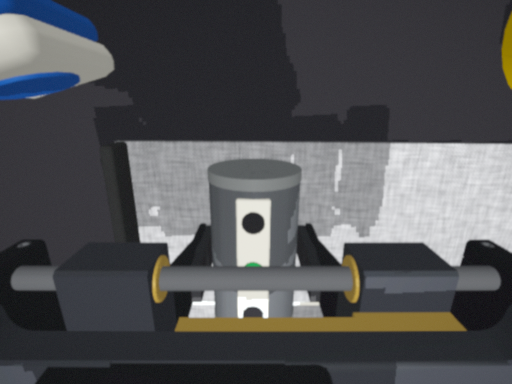

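Request:
jog_arm(turn=[[0, 0, 0], [0, 0, 0], [0, 0, 0], [0, 0, 0], [0, 0, 0], [0, 0, 0], [0, 0, 0], [0, 0, 0], [0, 0, 0], [0, 0, 0]], xyz=[[0, 0, 0], [0, 0, 0], [-2, 0, 0], [-5, 0, 0], [-8, 0, 0], [-8, 1, 3], [-8, 2.5, 6.5], [-8, 4, 10], [-8, 5.4, 13.1], [-8, 5.4, 13.1]], gripper=[8.7, 8.7, 8.7, 8.7, 8.7, 8.7, 8.7, 8.7, 8.7, 8.7])

```text
time_s: 6.35
position: [0.5757, 0.0479, 0.1221]
ee_rot: [-0.515, -0.483, 0.516, -0.485]
contact_force: [-0.9, 0.3, -0.4]
grip_width: 0.0869
```

```bash
python3 go.py .574 .054 .042 -3.1;python3 look.py w4;python3 strip.py w4 .01 .11 -.004; python3 strip.py w4 .14 .245 -.059
```

```text
t 6.35 pos [0.5757 0.0479 0.1221] grip 0.0869 F [-0.9  0.3 -0.4]
turn [-0.0087  0.003  -0.0024] xyz cm [ 8.01 -0.22 -0.62] q [-0.46  0.47  0.4   1.91 -0.24  0.81  0.  ]
cyl matx -0.0035 world [0.5739 0.0545 0.0296] yaw 0.32 dz -0.0004 rms 0.0010 {'white': (array([-48.4,  52.6]), 2.1, 433), 'red': (array([58.6, 64.1]), 61.3, 162)}
cyl matx -0.0593 world [0.5254 0.1899 0.0303] yaw 0.08 dz 0.0003 rms 0.0011 {'white': (array([-20.3,  18.5]), -0.9, 1677)}
```

View pics/w4.png

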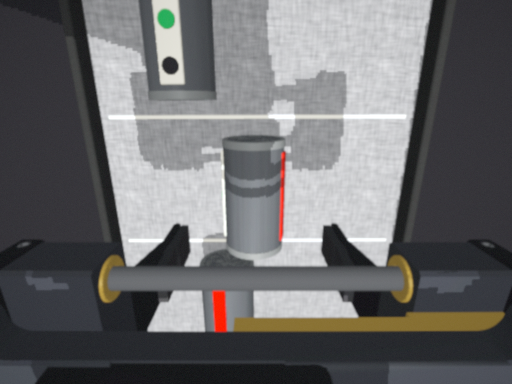

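Request:
jog_arm(turn=[[0, 0, 0], [0, 0, 0], [0, 0, 0], [0, 0, 0], [0, 0, 0], [0, 0, 0], [0, 0, 0], [0, 0, 0], [0, 0, 0], [0, 0, 0]], xyz=[[2, -0.2, -0.4], [4, -0.2, -0.4], [6, -0.2, -0.4], [8, -0.2, -0.4], [8, -0.2, -0.4], [8, -0.2, -0.4], [8, -0.2, -0.4], [8, -0.2, -0.4], [8, -0.2, -0.4], [8, -0.2, -0.4]], gripper=[8.7, 8.7, 8.7, 8.7, 5.5, 5.5, 5.5, 5.5, 5.5, 5.5])

```text
time_s: 7.4
position: [0.5728, 0.0586, 0.0421]
ee_rot: [0.514, 0.486, -0.513, 0.486]
contact_force: [-0.2, -0.6, -0.5]
grip_width: 0.056
```

```bash
cat > mx.py <<'E'
from spk import *
s=env.observe(); q=np.array(s['position'])-c; print('tcp matx %.4f matz %.4f z %.4f'%(q@xl,q@zl,s['position'][2]),'grip',s['grip_width'],np.round(s['contact_force'],1))
E
python3 mx.py
```

```text
tcp matx -0.0049 matz 0.0640 z 0.0421 grip 0.056011250702077645 [-0.2 -0.6 -0.5]
```

Request:
jog_arm(turn=[[0, 0, 0], [0, 0, 0], [0, 0, 0], [0, 0, 0], [0, 0, 0], [0, 0, 0], [0, 0, 0], [0, 0, 0], [0, 0, 0], [0, 0, 0]], xyz=[[0, 0.6, -0.2], [0, 1.3, -0.3], [0, 2.0, -0.4], [0, 2.7, -0.4], [0, 3.3, -0.4], [0, 3.8, -0.4], [0, 4.2, -0.4], [0, 4.5, -0.4], [0, 4.7, -0.4], [0, 4.8, -0.4]], gripper=[5.5, 5.5, 5.5, 5.5, 5.5, 5.5, 5.5, 5.5, 5.5, 5.5])

```text
time_s: 8.4
position: [0.6206, 0.0598, 0.0415]
ee_rot: [0.513, 0.486, -0.513, 0.486]
contact_force: [-0.0, -0.3, -0.1]
grip_width: 0.0549
```

```bash
python3 mx.py;python3 look.py w5;python3 strip.py w5 .01 .11 .042
```

```text
tcp matx 0.0428 matz 0.0678 z 0.0415 grip 0.054855008527261266 [-0.  -0.3 -0.1]
cyl matx 0.0416 world [0.6188 0.0521 0.0302] yaw 0.60 dz 0.0002 rms 0.0021 {'white': (array([-24.5,  14.2]), -5.1, 2134)}
```

View pics/w5.png

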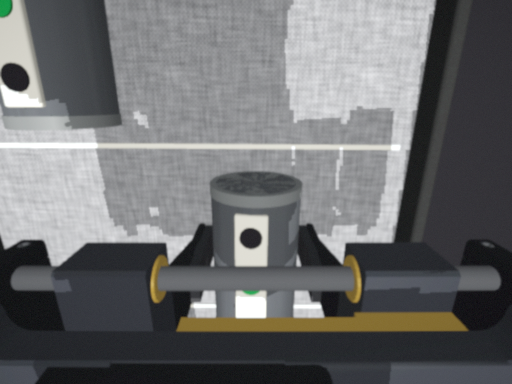

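Request:
jog_arm(turn=[[0, 0, 0], [0, 0, 0], [0, 0, 0], [0, 0, 0], [0, 0, 0], [0, 0, 0], [0, 0, 0], [0, 0, 0], [0, 0, 0], [0, 0, 0]], xyz=[[0, 0.05, 0], [0, 0.1, 0], [0, 0.15, 0], [0, 0.2, 0], [0, 0.22, 0], [0, 0.22, 0], [0, 0.22, 0], [0, 0.22, 0], [0, 0.22, 0], [0, 0.22, 0]], gripper=[5.5, 5.5, 5.5, 5.5, 5.5, 5.5, 5.5, 5.5, 5.5, 5.5])

```text
time_s: 9.45
position: [0.6228, 0.0597, 0.0415]
ee_rot: [0.513, 0.486, -0.513, 0.486]
contact_force: [0.3, 0.3, 0.7]
grip_width: 0.0548
```

```bash
python3 mx.py;python3 look.py w6;python3 strip.py w6 .01 .11 .043; python3 go.py .5395 -.063 .122 -3.1
```

```text
tcp matx 0.0449 matz 0.0678 z 0.0415 grip 0.05477077432086901 [0.3 0.3 0.7]
cyl matx 0.0426 world [0.6198 0.052  0.0301] yaw 0.59 dz 0.0001 rms 0.0021 {'white': (array([-22.3,  16. ]), -3.1, 2166)}
t 9.50 pos [0.6227 0.0598 0.0415] grip 0.0548 F [-0.5 -0.5  0. ]
turn [ 0.0001 -0.0001 -0.    ] xyz cm [-8.05 -7.65 12.71] q [-0.41  0.64  0.34  1.83 -0.31  0.72  0.05]
```

Request:
jog_arm(turn=[[0, 0, 0], [0, 0, 0], [0, 0, 0], [0, 0, 0], [0, 0, 0], [0, 0, 0], [0, 0, 0], [0, 0, 0], [0, 0, 0], [0, 0, 0]], xyz=[[0, 0.04, 0], [0, 0.08, 0], [0, 0.11, 0], [0, 0.11, 0], [0, 0.11, 0], [0, 0.11, 0], [0, 0.11, 0], [0, 0.11, 0], [0, 0.11, 0], [0, 0.11, 0]], gripper=[5.5, 5.5, 5.5, 5.5, 5.5, 5.5, 5.5, 5.5, 8.7, 8.7])

```text
time_s: 10.5
position: [0.6239, 0.0597, 0.0415]
ee_rot: [0.513, 0.486, -0.513, 0.486]
contact_force: [0.7, 0.4, 0.3]
grip_width: 0.064
```

Request:
jog_arm(turn=[[0, 0, 0], [0, 0, 0], [0, 0, 0], [0, 0, 0], [0, 0, 0], [0, 0, 0], [0, 0, 0], [0, 0, 0], [0, 0, 0], [0, 0, 0]], xyz=[[0, 0, 0], [-2, 0, 0], [-5, 0, 0], [-8, 0, 0], [-8, -2, 3], [-8, -4, 6], [-8, -6, 10], [-8, -7.7, 12.5], [-8, -7.7, 12.5], [-8, -7.7, 12.5]], gripper=[8.7, 8.7, 8.7, 8.7, 8.7, 8.7, 8.7, 8.7, 8.7, 8.7])

```text
time_s: 11.5
position: [0.5402, -0.0614, 0.1218]
ee_rot: [0.514, 0.486, -0.513, 0.486]
contact_force: [0.6, 0.7, -0.1]
grip_width: 0.0868
```

```bash
python3 mx.py;python3 look.py w7;python3 strip.py w7 .01 .11 .043; python3 strip.py w7 -.11 -.01 -.031; python3 go.py .5395 -.063 .042 -3.1
```

```text
tcp matx -0.0309 matz -0.0575 z 0.1218 grip 0.08678899982839072 [ 0.6  0.7 -0.1]
cyl matx 0.0442 world [0.6217 0.0519 0.0304] yaw 0.61 dz 0.0004 rms 0.0011 {'white': (array([-21.5,  61.4]), 20.0, 2849)}
cyl matx -0.0310 world [ 0.5399 -0.0638  0.03  ] yaw 0.44 dz -0.0000 rms 0.0007 {'white': (array([-41.6,  58.3]), 8.4, 339), 'red': (array([-25.9,   1.4]), -12.2, 1428)}
t 11.55 pos [ 0.5408 -0.0603  0.1217] grip 0.0873 F [ 0.6  0.6 -0.4]
turn [ 0.0006 -0.0007 -0.0008] xyz cm [ 7.97 -0.12  0.28] q [-0.29  0.42  0.41  1.99 -0.24  0.78  0.21]
```

View pics/w7.png

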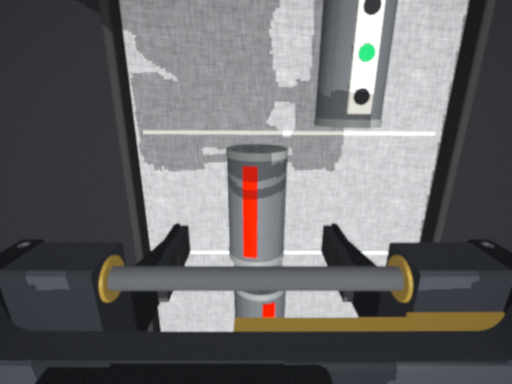

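```bash
python3 - <<'E'
s=open('strip.py').read()
s=s.replace("        m=m&kk\n","        m=m&kk\n        nn,lb,st,_=cv2.connectedComponentsWithStats(m.astype(np.uint8))\n        m=(lb==1+np.argmax(st[1:,4])) if nn>1 else m\n")
open('strip.py','w').write(s)
E
python3 strip.py w7 .01 .11 .043; python3 strip.py w7 -.11 -.01 -.031;python3 strip.py w6 .01 .11 .043
```

```text
cyl matx 0.0442 world [0.6217 0.0519 0.0304] yaw 0.61 dz 0.0004 rms 0.0011 {'white': (array([-21.5,  20.3]), -0.6, 2448)}
cyl matx -0.0310 world [ 0.5399 -0.0638  0.03  ] yaw 0.44 dz -0.0000 rms 0.0007 {'white': (array([-66.3,  66.1]), -0.1, 258), 'red': (array([-25.9,   1.4]), -12.2, 1428)}
cyl matx 0.0426 world [0.6198 0.052  0.0301] yaw 0.59 dz 0.0001 rms 0.0021 {'white': (array([-22.2,  15.9]), -3.1, 1322)}
```

Request:
jog_arm(turn=[[0, 0, 0], [0, 0, 0], [0, 0, 0], [0, 0, 0], [0, 0, 0], [0, 0, 0], [0, 0, 0], [0, 0, 0], [0, 0, 0], [0, 0, 0]], xyz=[[2, -0.1, 0.2], [4, -0.1, 0.2], [6, -0.1, 0.2], [8, -0.1, 0.2], [8, -0.1, 0.2], [8, -0.1, 0.2], [8, -0.1, 0.2], [8, -0.1, 0.2], [8, -0.1, 0.2], [8, -0.1, 0.2]], gripper=[8.7, 8.7, 8.7, 8.7, 5.5, 5.5, 5.5, 5.5, 5.5, 5.5])

```text
time_s: 12.55
position: [0.5394, -0.0629, 0.042]
ee_rot: [0.514, 0.486, -0.513, 0.487]
contact_force: [-0.1, -0.1, -0.4]
grip_width: 0.0565
```

```bash
python3 mx.py
```

```text
tcp matx -0.0316 matz -0.0591 z 0.0420 grip 0.05653741639914946 [-0.1 -0.1 -0.4]
```

Request:
jog_arm(turn=[[0, 0, 0], [0, 0, 0], [0, 0, 0], [0, 0, 0], [0, 0, 0], [0, 0, 0], [0, 0, 0], [0, 0, 0], [0, 0, 0], [0, 0, 0]], xyz=[[0, 0.5, 0], [0, 1.3, 0], [0, 2.2, 0], [0, 3.2, 0], [0, 4.2, 0], [0, 5.2, 0], [0, 6.2, 0], [0, 7.2, 0], [0, 7.9, 0], [0, 8.3, 0]], gripper=[5.5, 5.5, 5.5, 5.5, 5.5, 5.5, 5.5, 5.5, 5.5, 5.5])

```text
time_s: 13.55
position: [0.6229, -0.0674, 0.0415]
ee_rot: [0.513, 0.486, -0.513, 0.486]
contact_force: [-0.0, -0.7, -0.8]
grip_width: 0.055
```

```bash
python3 mx.py;python3 look.py w8;python3 strip.py w8 -.11 -.01 .051
```

```text
tcp matx 0.0520 matz -0.0591 z 0.0415 grip 0.05498634161171802 [-0.  -0.7 -0.8]
cyl matx 0.0508 world [ 0.6215 -0.0682  0.0304] yaw 0.60 dz 0.0004 rms 0.0010 {'white': (array([-31. ,   7.2]), -11.9, 1748)}
```

View pics/w8.png

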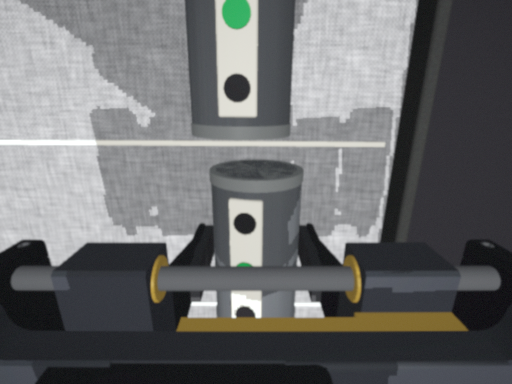

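Request:
jog_arm(turn=[[0, 0, 0], [0, 0, 0], [0, 0, 0], [0, 0, 0], [0, 0, 0], [0, 0, 0], [0, 0, 0], [0, 0, 0], [0, 0, 0], [0, 0, 0]], xyz=[[0, 0.1, 0], [0, 0.2, 0], [0, 0.3, 0], [0, 0.4, 0], [0, 0.48, 0], [0, 0.54, 0], [0, 0.58, 0], [0, 0.58, 0], [0, 0.58, 0], [0, 0.58, 0]], gripper=[5.5, 5.5, 5.5, 5.5, 5.5, 5.5, 5.5, 5.5, 5.5, 5.5])

```text
time_s: 14.6
position: [0.6278, -0.0677, 0.0415]
ee_rot: [0.513, 0.486, -0.513, 0.486]
contact_force: [-0.7, -0.8, -0.5]
grip_width: 0.0553
```

```bash
python3 mx.py;python3 look.py w9;python3 strip.py w9 -.11 -.01 .056; python3 go.py .5364 -.1906 .122 -3.1
```

```text
tcp matx 0.0569 matz -0.0591 z 0.0415 grip 0.05525420677901717 [-0.7 -0.8 -0.5]
cyl matx 0.0544 world [ 0.6251 -0.0684  0.0304] yaw 0.47 dz 0.0004 rms 0.0010 {'white': (array([-23.2,  14.2]), -4.5, 1765)}
t 14.65 pos [ 0.6278 -0.0677  0.0415] grip 0.0553 F [-0.   0.2 -0.5]
turn [ 0.0001 -0.0001  0.    ] xyz cm [-8.05 -8.46 12.76] q [-0.21  0.65  0.35  1.82 -0.32  0.73  0.26]
```

Request:
jog_arm(turn=[[0, 0, 0], [0, 0, 0], [0, 0, 0], [0, 0, 0], [0, 0, 0], [0, 0, 0], [0, 0, 0], [0, 0, 0], [0, 0, 0], [0, 0, 0]], xyz=[[0, 0.05, 0], [0, 0.1, 0], [0, 0.15, 0], [0, 0.2, 0], [0, 0.2, 0], [0, 0.2, 0], [0, 0.2, 0], [0, 0.2, 0], [0, 0.2, 0], [0, 0.2, 0]], gripper=[5.5, 5.5, 5.5, 5.5, 5.5, 5.5, 5.5, 5.5, 5.5, 5.5])

```text
time_s: 15.65
position: [0.6298, -0.0678, 0.0415]
ee_rot: [0.513, 0.486, -0.513, 0.486]
contact_force: [0.4, -0.2, 0.7]
grip_width: 0.0548
```

```bash
python3 mx.py;python3 look.py w10;python3 strip.py w10 -.11 -.01 .056
```

```text
tcp matx 0.0589 matz -0.0591 z 0.0415 grip 0.05478802860752414 [ 0.4 -0.2  0.7]
cyl matx 0.0568 world [ 0.6276 -0.0686  0.0304] yaw 0.31 dz 0.0004 rms 0.0010 {'white': (array([-19.3,  18.6]), -0.3, 1790)}
```

Speaker 3 upright. On to the fourth.

Request:
jog_arm(turn=[[0, 0, 0], [0, 0, 0], [0, 0, 0], [0, 0, 0], [0, 0, 0], [0, 0, 0], [0, 0, 0], [0, 0, 0], [0, 0, 0], [0, 0, 0]], xyz=[[0, 0, 0], [0, 0, 0], [-2, 0, 0], [-5, 0, 0], [-8, 0, 0], [-8, -3, 4], [-8, -5, 8], [-8, -7, 11], [-8, -8.6, 12.8], [-8, -8.6, 12.8]], gripper=[8.7, 8.7, 8.7, 8.7, 8.7, 8.7, 8.7, 8.7, 8.7, 8.7])

```text
time_s: 16.7
position: [0.5339, -0.1949, 0.1218]
ee_rot: [-0.514, -0.485, 0.516, -0.484]
contact_force: [0.4, 0.0, 1.0]
grip_width: 0.0872
```

```bash
python3 mx.py;python3 look.py w11;python3 strip.py w11 -.11 -.01 .057; python3 strip.py w11 -.237 -.137 -.028; python3 go.py .5364 -.1906 .042 -3.1
```

```text
tcp matx -0.0300 matz -0.1913 z 0.1218 grip 0.08717374147500463 [0.4 0.  1. ]
cyl matx 0.0571 world [ 0.628  -0.0686  0.0304] yaw 0.20 dz 0.0004 rms 0.0011 {'white': (array([-20.6,  21.6]), 0.5, 2100)}
cyl matx -0.0274 world [ 0.5367 -0.1908  0.03  ] yaw 0.28 dz -0.0000 rms 0.0011 {'white': (array([-50.3,  50.5]), 0.1, 266), 'red': (array([ 3.9, 30.7]), 17.3, 1381)}
t 16.75 pos [ 0.5358 -0.1927  0.1218] grip 0.0869 F [0.3 0.6 0.2]
turn [-0.0037  0.0001 -0.    ] xyz cm [ 7.98  0.04 -0.21] q [-0.05  0.46  0.42  1.93 -0.25  0.81  0.45]
```

View pics/w11.png

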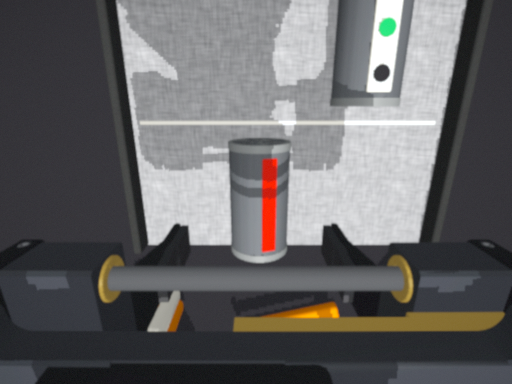

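Request:
jog_arm(turn=[[0, 0, 0], [0, 0, 0], [0, 0, 0], [0, 0, 0], [0, 0, 0], [0, 0, 0], [0, 0, 0], [0, 0, 0], [0, 0, 0], [0, 0, 0]], xyz=[[2, 0.05, 0], [4, 0.05, 0], [6, 0.05, 0], [8, 0.05, 0], [8, 0.05, 0], [8, 0.05, 0], [8, 0.05, 0], [8, 0.05, 0], [8, 0.05, 0], [8, 0.05, 0]], gripper=[8.7, 8.7, 8.7, 8.7, 5.5, 5.5, 5.5, 5.5, 5.5, 5.5])

```text
time_s: 17.75
position: [0.5378, -0.1911, 0.042]
ee_rot: [0.514, 0.486, -0.513, 0.487]
contact_force: [0.6, -0.1, -0.0]
grip_width: 0.0559
```

Request:
jog_arm(turn=[[0, 0, 0], [0, 0, 0], [0, 0, 0], [0, 0, 0], [0, 0, 0], [0, 0, 0], [0, 0, 0], [0, 0, 0], [0, 0, 0], [0, 0, 0]], xyz=[[0, 0.5, 0], [0, 1.3, 0], [0, 2.2, 0], [0, 3.2, 0], [0, 4.2, 0], [0, 5.2, 0], [0, 6.1, 0], [0, 6.8, 0], [0, 7.2, 0], [0, 7.4, 0]], gripper=[5.5, 5.5, 5.5, 5.5, 5.5, 5.5, 5.5, 5.5, 5.5, 5.5])

```text
time_s: 18.75
position: [0.6117, -0.195, 0.0414]
ee_rot: [-0.513, -0.486, 0.513, -0.486]
contact_force: [-0.1, 0.6, -0.3]
grip_width: 0.055
```

```bash
python3 mx.py;python3 look.py w12;python3 strip.py w12 -.237 -.137 .045
```

```text
tcp matx 0.0477 matz -0.1871 z 0.0414 grip 0.055014919990667974 [-0.1  0.6 -0.3]
cyl matx 0.0468 world [ 0.6107 -0.1948  0.0302] yaw 0.29 dz 0.0002 rms 0.0020 {'white': (array([-18.2,  19.8]), 0.8, 1795)}
```

View pics/w12.png

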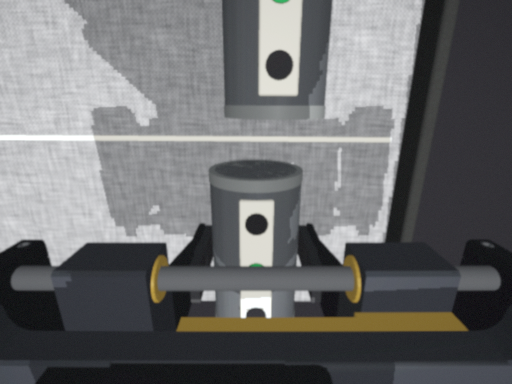

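Request:
jog_arm(turn=[[0, 0, 0], [0, 0, 0], [0, 0, 0], [0, 0, 0], [0, 0, 0], [0, 0, 0], [0, 0, 0], [0, 0, 0], [0, 0, 0], [0, 0, 0]], xyz=[[0, 0, 0], [0, 0, 0], [-2, 0, 0], [-6, 0, 0], [-10, 0, 0], [-15, 0, 0], [-20, 0, 0], [-24, 0, 0], [-24, 0, 0], [-24, 0, 0]], gripper=[8.7, 8.7, 8.7, 8.7, 8.7, 8.7, 8.7, 8.7, 8.7, 8.7])

```text
time_s: 19.8
position: [0.6113, -0.1952, 0.2825]
ee_rot: [0.514, 0.486, -0.513, 0.487]
contact_force: [0.0, 0.7, -1.3]
grip_width: 0.0872
```

```bash
python3 mx.py;python3 look.py w13;python3 strip.py w13 -.237 -.137 .045; python3 strip.py w13 -.11 -.01 .057;  python3 go.py .43 -.455 .28 15
python3 - <<'E'
from h import *
im=load('top0');C=cloud(im);fr=im['frame'].astype(int);b,g,r=fr[...,0],fr[...,1],fr[...,2]
def fit(sel,name):
    p=C[sel]; m=p[:,:2].mean(0); u,s,v=np.linalg.svd(p[:,:2]-m); d=v[0]; t=(p[:,:2]-m)@d; n=(p[:,:2]-m)@v[1]
    print(name,len(p),'mean',np.round(m,4),'dir',round(np.degrees(np.arctan2(d[1],d[0]))%180,1),'range',np.round(np.percentile(t,[1,99]),3),'mid',np.round(m+d*(np.percentile(t,1)+np.percentile(t,99))/2,4),'w',np.round(np.ptp(n),3),'z',np.round(np.median(p[:,2]),4))
vv,uu=np.mgrid[:384,:512]
def box(a,b_,c_,d): return (uu>=a)&(uu<c_)&(vv>=b_)&(vv<d)
H=C[...,2]
for nm,bx in (('blue',box(130,195,190,235)),('orange',box(330,190,382,225))):
    col=(b>r+50) if nm=='blue' else (r>b+80)
    fit(bx&(H>.148)&(H<.162)&col,nm+' pad'); fit(bx&(H>.138)&(H<.162),nm+' band')
for nm,bx in (('blue',box(135,150,178,200)),('orange',box(335,148,380,195))):
    col=(b>r+50) if nm=='blue' else (r>b+80)
    fit(bx&(H>.165)&(H<.2)&col,nm+' bar col'); fit(bx&(H>.165)&(H<.2),nm+' bar')
E
```

```text
tcp matx 0.0473 matz -0.1873 z 0.2825 grip 0.08716672670607842 [ 0.   0.7 -1.3]
cyl matx 0.0470 world [ 0.6109 -0.1948  0.0304] yaw 0.44 dz 0.0004 rms 0.0013 {'white': (array([-22.9,  21.4]), -0.8, 1042)}
cyl matx 0.0571 world [ 0.6279 -0.0686  0.0304] yaw 0.27 dz 0.0004 rms 0.0011 {'white': (array([-20.7,  19.9]), -0.4, 931)}
t 19.85 pos [ 0.6106 -0.1947  0.2808] grip 0.0867 F [ 0.2  0.2 -0.2]
turn [-0.3159 -0.001   0.0011] xyz cm [  0.08 -16.63  26.96] q [-0.1   0.41  0.47  1.6  -0.2   1.19  0.36]
blue pad 99 mean [0.4039 0.3592] dir 100.7 range [-0.022  0.023] mid [0.4038 0.3596] w 0.028 z 0.1564
blue band 223 mean [0.4046 0.3561] dir 101.1 range [-0.056  0.047] mid [0.4037 0.3607] w 0.028 z 0.1532
orange pad 98 mean [ 0.4297 -0.3768] dir 107.4 range [-0.021  0.021] mid [ 0.4297 -0.3768] w 0.029 z 0.1574
orange band 226 mean [ 0.4285 -0.3731] dir 106.8 range [-0.049  0.055] mid [ 0.4295 -0.3762] w 0.028 z 0.1543
blue bar col 128 mean [0.5544 0.3772] dir 7.2 range [-0.049  0.05 ] mid [0.5537 0.3771] w 0.019 z 0.1842
blue bar 157 mean [0.557  0.3775] dir 5.9 range [-0.057  0.053] mid [0.5589 0.3777] w 0.022 z 0.1842
orange bar col 130 mean [ 0.5547 -0.3868] dir 10.0 range [-0.047  0.048] mid [ 0.5543 -0.3868] w 0.022 z 0.1846
orange bar 167 mean [ 0.5591 -0.3858] dir 11.4 range [-0.055  0.054] mid [ 0.5594 -0.3857] w 0.024 z 0.1845
```

Request:
jog_arm(turn=[[-0.05, 0, 0], [-0.1, 0, 0], [-0.15, 0, 0], [-0.2, 0, 0], [-0.25, 0, 0], [-0.3, 0, 0], [-0.35, 0, 0], [-0.35, 0, 0], [-0.35, 0, 0], [-0.35, 0, 0]], xyz=[[0, -2, 3], [0, -5, 7], [0, -7.5, 11], [0, -10, 15], [0, -12.5, 19], [0, -14.5, 23], [0, -16.6, 27], [0, -16.6, 27], [0, -16.6, 27], [0, -16.6, 27]], gripper=[8.7, 8.7, 8.7, 8.7, 8.7, 8.7, 8.7, 8.7, 8.7, 8.7])

```text
time_s: 20.85
position: [0.4318, -0.4539, 0.2799]
ee_rot: [0.421, 0.57, -0.42, 0.568]
contact_force: [-0.8, -1.0, -0.0]
grip_width: 0.087
```

```bash
python3 mx.py;python3 look.py w14;  python3 go.py .4297 -.3766 .28 17
```

```text
tcp matx -0.1179 matz -0.4554 z 0.2799 grip 0.08703117187417203 [-0.8 -1.  -0. ]
t 20.90 pos [ 0.4322 -0.4537  0.2802] grip 0.0870 F [0.9 0.1 0.5]
turn [ 0.002  -0.0026  0.0004] xyz cm [ 0.04  2.03 -7.44] q [ 0.38  0.38  0.49  1.63 -0.19  1.17  1.22]
```

View pics/w14.png

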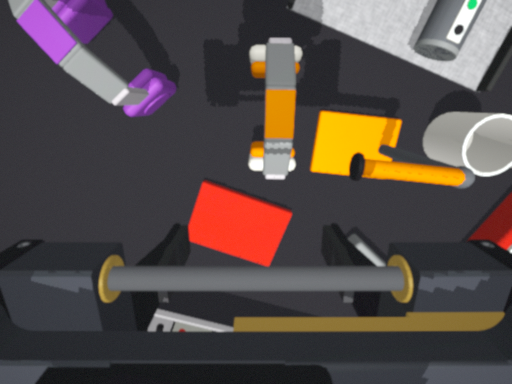

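```bash
cat > fitp.py <<'E'
from h import *
import sys
def fit(C,sel,name):
    p=C[sel]; m=p[:,:2].mean(0); u,s,v=np.linalg.svd(p[:,:2]-m,full_matrices=False); d=v[0]; t=(p[:,:2]-m)@d; n=(p[:,:2]-m)@v[1]; pc=np.percentile
    print(name,len(p),'dir',round(np.degrees(np.arctan2(d[1],d[0]))%180,1),'L',np.round(pc(t,99)-pc(t,1),3),'mid',np.round(m+d*(pc(t,1)+pc(t,99))/2+v[1]*(pc(n,1)+pc(n,99))/2,4),'w',np.round(pc(n,99)-pc(n,1),3),'z',np.round(np.median(p[:,2]),4),np.round(pc(p[:,2],98),4))
    return d
def run(tag,nm,pc,sc):
    im=load(tag);C=cloud(im);fr=im['frame'].astype(int);b,g,r=fr[...,0],fr[...,1],fr[...,2];H=C[...,2]
    col=(b>r+50) if nm=='blue' else (r>b+80)
    if pc is not None:
        nr=np.hypot(C[...,0]-pc[0],C[...,1]-pc[1])<.1
        fit(C,nr&(H>.148)&(H<.17)&col,'pad'); fit(C,nr&(H>.138)&(H<.17),'band')
    if sc is not None:
        nr=np.hypot(C[...,0]-sc[0],C[...,1]-sc[1])<.085
        fit(C,nr&(H>.170)&(H<.205)&col,'barcol'); fit(C,nr&(H>.168)&(H<.205),'bar all')
if __name__=='__main__':
    run('w14','orange',(.43,-.377),(.554,-.387))
    run('scene0','orange',(.43,-.377),(.554,-.387))
E
python3 fitp.py
```

```text
pad 1449 dir 129.2 L 0.084 mid [ 0.4515 -0.3826] w 0.06 z 0.1558 0.1576
band 3099 dir 107.8 L 0.098 mid [ 0.4307 -0.3756] w 0.029 z 0.1538 0.1572
barcol 1764 dir 10.6 L 0.093 mid [ 0.5559 -0.3882] w 0.016 z 0.1836 0.1859
bar all 2333 dir 11.2 L 0.106 mid [ 0.5581 -0.3877] w 0.02 z 0.1835 0.1888
pad 117 dir 106.0 L 0.045 mid [ 0.4332 -0.3728] w 0.027 z 0.1546 0.1582
band 286 dir 105.4 L 0.098 mid [ 0.4343 -0.3757] w 0.028 z 0.1516 0.1569
barcol 186 dir 10.9 L 0.09 mid [ 0.5586 -0.3883] w 0.016 z 0.182 0.1857
bar all 260 dir 11.3 L 0.11 mid [ 0.5646 -0.388 ] w 0.02 z 0.1819 0.188
```

Request:
jog_arm(turn=[[0, 0, 0], [0, 0, 0], [0, 0, 0], [0, 0, 0], [0, 0, 0], [0, 0, 0], [0, 0, 0], [0, 0, 0], [0, 0, 0], [0, 0, 0]], xyz=[[0, 1, -3], [0, 2.1, -7.5], [0, 2.1, -7.5], [0, 2.1, -7.5], [2.5, 2.1, -7.5], [5, 2.1, -7.5], [8, 2.1, -7.5], [10, 2.1, -7.5], [10, 2.1, -7.5], [10, 2.1, -7.5]], gripper=[8.7, 8.7, 8.7, 8.7, 8.7, 8.7, 8.7, 8.7, 8.7, 8.7])

```text
time_s: 21.9
position: [0.4295, -0.3787, 0.1818]
ee_rot: [0.421, 0.568, -0.421, 0.568]
contact_force: [-0.4, -0.3, 0.8]
grip_width: 0.0871
```

```bash
python3 go.py .4305 -.376 .167 17.3; python3 look.py w15
```

```text
t 21.90 pos [ 0.4295 -0.3787  0.1818] grip 0.0871 F [-0.4 -0.3  0.8]
turn [-0.0064  0.0007  0.0004] xyz cm [ 1.48  0.17 -0.23] q [ 0.3   0.39  0.46  1.87 -0.21  0.93  1.14]
```

View pics/w15.png

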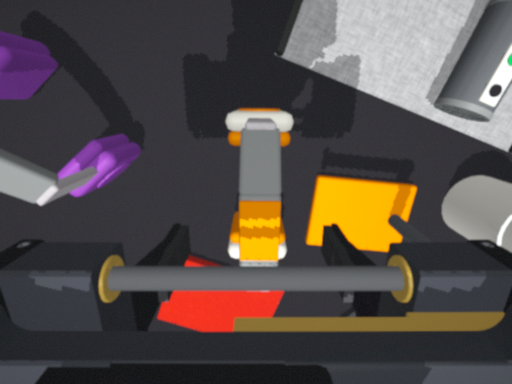

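Request:
jog_arm(turn=[[0, 0, 0], [0, 0, 0], [0, 0, 0], [0, 0, 0], [0, 0, 0], [0, 0, 0], [0, 0, 0], [0, 0, 0], [0, 0, 0], [0, 0, 0]], xyz=[[0.8, 0.1, 0], [1.4, 0.1, 0], [1.4, 0.1, 0], [1.4, 0.1, 0], [1.4, 0.1, 0], [1.4, 0.1, 0], [1.4, 0.1, 0], [1.4, 0.1, 0], [1.4, 0.1, 0], [1.4, 0.1, 0]], gripper=[8.7, 8.7, 8.7, 5, 4, 3.5, 2.2, 2.2, 2.2, 2.2])

```text
time_s: 22.95
position: [0.4302, -0.3775, 0.1675]
ee_rot: [0.421, 0.568, -0.421, 0.568]
contact_force: [0.3, -0.2, -0.2]
grip_width: 0.0391
```

```bash
python3 go.py .4305 -.376 .287 17.3; python3 look.py w16
```

```text
t 22.95 pos [ 0.4302 -0.3775  0.1675] grip 0.0391 F [ 0.3 -0.2 -0.2]
turn [-0.006  -0.0001 -0.    ] xyz cm [-11.95   0.07  -0.14] q [ 0.3   0.4   0.45  1.88 -0.22  0.9   1.15]
```

View pics/w16.png

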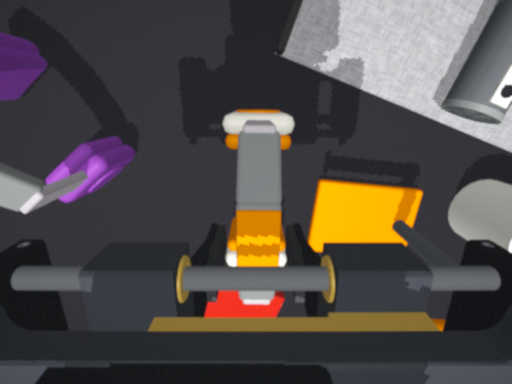

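Request:
jog_arm(turn=[[0, 0, 0], [0, 0, 0], [0, 0, 0], [0, 0, 0], [0, 0, 0], [0, 0, 0], [0, 0, 0], [0, 0, 0], [0, 0, 0], [0, 0, 0]], xyz=[[0, 0, 0], [0, 0, 0], [0, 0, 0], [0, 0, 0], [-0.3, 0, 0], [-1, 0, 0], [-2, 0, 0], [-3.5, 0, 0], [-5, 0, 0], [-6.5, 0, 0]], gripper=[2.2, 2.2, 2.2, 2.2, 2.2, 2.2, 2.2, 2.2, 2.2, 2.2])

```text
time_s: 24.0
position: [0.4302, -0.3776, 0.2338]
ee_rot: [0.421, 0.568, -0.421, 0.568]
contact_force: [0.9, 0.1, -2.6]
grip_width: 0.0276
```

```bash
python3 go.py .554 -.388 .27 10.8
python3 - <<'E'
from h import *
grab('wrist','w17');grab('scene','s17')
big('scene0',0,0,10,10,1,'x') ; big('s17',100,200,300,340,4,'s17b')
E
```

```text
t 24.00 pos [ 0.4302 -0.3776  0.2338] grip 0.0276 F [ 0.9  0.1 -2.6]
turn [ 0.1073  0.0004 -0.0004] xyz cm [-3.61 11.54  4.6 ] q [ 0.27  0.33  0.48  1.82 -0.17  1.04  1.11]
```

View pics/s17b.png

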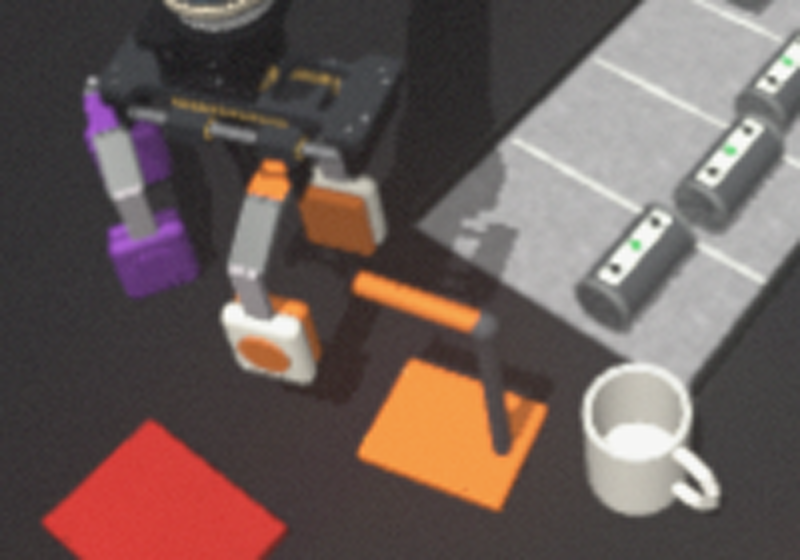

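View pics/w17.png

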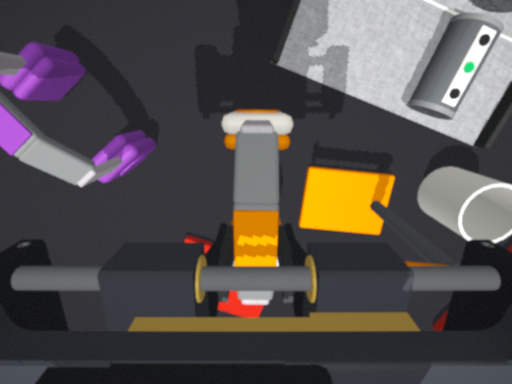

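Request:
jog_arm(turn=[[0, 0, 0], [0, 0, 0], [0.02, 0, 0], [0.04, 0, 0], [0.06, 0, 0], [0.08, 0, 0], [0.107, 0, 0], [0.107, 0, 0], [0.107, 0, 0], [0.107, 0, 0]], xyz=[[-1.5, 0, 0], [-3.6, 0, 0.3], [-3.6, 2, 1], [-3.6, 4, 1.8], [-3.6, 6, 2.6], [-3.6, 8, 3.4], [-3.6, 10, 4.2], [-3.6, 11, 4.6], [-3.6, 11.5, 4.75], [-3.6, 11.5, 4.75]], gripper=[2.2, 2.2, 2.2, 2.2, 2.2, 2.2, 2.2, 2.2, 2.2, 2.2])

```text
time_s: 25.1
position: [0.5539, -0.3892, 0.268]
ee_rot: [0.45, 0.545, -0.451, 0.545]
contact_force: [-0.3, 0.4, -3.3]
grip_width: 0.0274
```

```bash
python3 go.py .554 -.3895 .2125 10.8
python3 - <<'E'
from h import *
grab('wrist','w18');grab('scene','s18');big('s18',100,180,300,330,4,'s18b')
E
```

```text
t 25.10 pos [ 0.5539 -0.3892  0.268 ] grip 0.0274 F [-0.3  0.4 -3.3]
turn [ 0.0011 -0.0007  0.001 ] xyz cm [5.55 0.01 0.03] q [ 0.23  0.48  0.48  1.52 -0.23  1.2   0.93]
```

View pics/s18b.png

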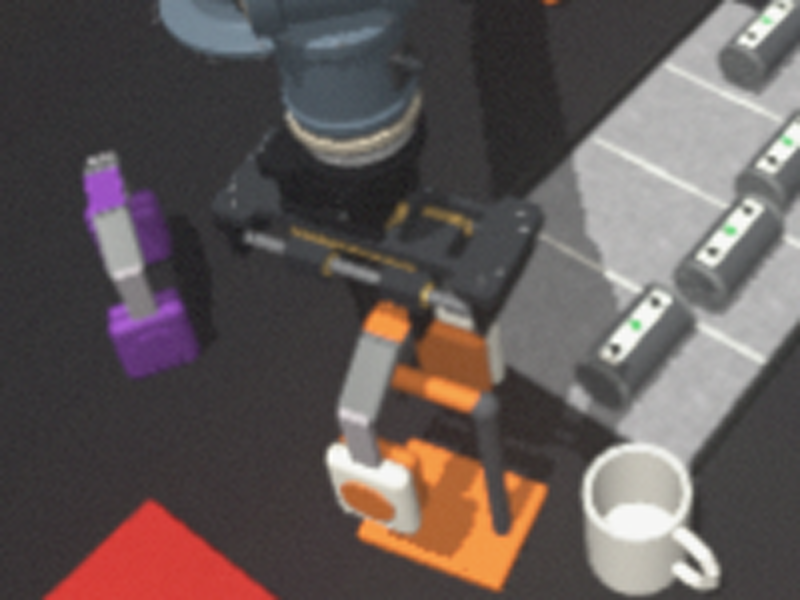

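View pics/w18.png

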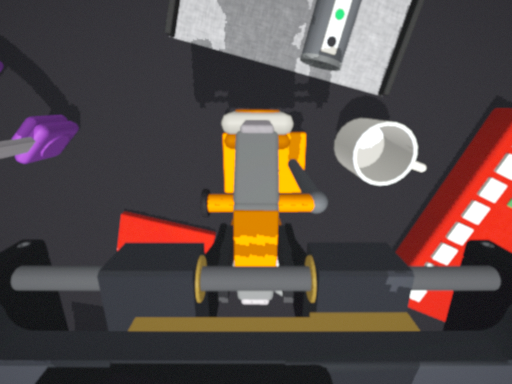

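Run:
```python
from fitp import *
for t in ['w18','s18']:
    im=load(t);C=cloud(im);fr=im['frame'].astype(int);b,g,r=fr[...,0],fr[...,1],fr[...,2];H=C[...,2]
    nr=np.hypot(C[...,0]-.554,C[...,1]+.388)<.085
    fit(C,nr&(H>.170)&(H<.195)&(r>b+80),'barcol')
    s=nr&(H>.235)&(H<.262); 
    fit(C,s,'band'); fit(C,s&(r>b+80),'pad')
```

```text
barcol 1133 dir 10.8 L 0.092 mid [ 0.5526 -0.3644] w 0.062 z 0.1833 0.1858
band 5710 dir 100.2 L 0.106 mid [ 0.5525 -0.3859] w 0.039 z 0.2542 0.2585
pad 2577 dir 97.3 L 0.057 mid [ 0.5503 -0.3742] w 0.029 z 0.2564 0.2577
barcol 151 dir 99.7 L 0.107 mid [ 0.5745 -0.385 ] w 0.059 z 0.181 0.1861
band 296 dir 91.4 L 0.093 mid [ 0.5578 -0.3945] w 0.042 z 0.2517 0.2606
pad 80 dir 3.3 L 0.032 mid [ 0.5568 -0.3969] w 0.023 z 0.2562 0.2585
```

Request:
jog_arm(turn=[[0, 0, 0], [0, 0, 0], [0, 0, 0], [0, 0, 0], [0, 0, 0], [0, 0, 0], [0, 0, 0], [0, 0, 0], [0, 0, 0], [0, 0, 0]], xyz=[[1, 0, 0], [2, 0, 0], [3, 0, 0], [4, 0, 0], [4.5, 0, 0], [4.9, 0, 0], [5.2, 0, 0], [5.4, 0, 0], [5.5, 0, 0], [5.5, 0, 0]], gripper=[2.2, 2.2, 2.2, 2.2, 2.2, 2.2, 2.2, 2.2, 2.2, 2.2])

```text
time_s: 26.2
position: [0.5541, -0.3894, 0.2136]
ee_rot: [0.451, 0.545, -0.451, 0.545]
contact_force: [-0.1, -0.1, -1.7]
grip_width: 0.0277
```

```bash
python3 go.py .554 -.3895 .2105 10.8
python3 - <<'E'
from h import *
grab('wrist','w19');grab('scene','s19');big('s19',100,180,300,330,4,'s19b')
E
```

```text
t 26.20 pos [ 0.5541 -0.3894  0.2136] grip 0.0277 F [-0.1 -0.1 -1.7]
turn [ 0.0006  0.0001 -0.0002] xyz cm [ 0.31 -0.01  0.  ] q [ 0.24  0.52  0.46  1.58 -0.25  1.09  0.95]
```

View pics/s19b.png

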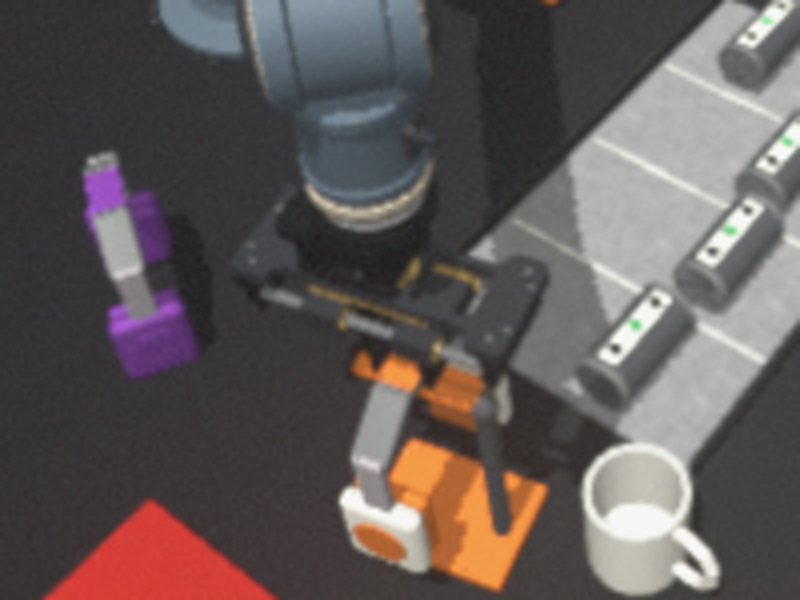

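View pics/w19.png

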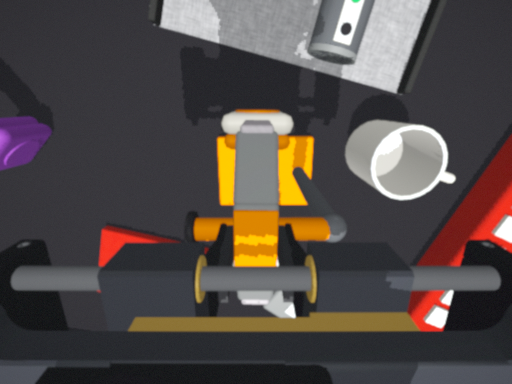

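Request:
jog_arm(turn=[[0, 0, 0], [0, 0, 0], [0, 0, 0], [0, 0, 0], [0, 0, 0], [0, 0, 0], [0, 0, 0], [0, 0, 0], [0, 0, 0], [0, 0, 0]], xyz=[[0.1, 0, 0], [0.2, 0, 0], [0.25, 0, 0], [0.3, 0, 0], [0.3, 0, 0], [0.3, 0, 0], [0.3, 0, 0], [0.3, 0, 0], [0.3, 0, 0], [0.3, 0, 0]], gripper=[2.2, 2.2, 2.2, 2.2, 2.2, 2.2, 2.9, 3.2, 3.6, 4.0])

```text
time_s: 27.3
position: [0.5542, -0.3896, 0.2108]
ee_rot: [0.451, 0.545, -0.451, 0.545]
contact_force: [0.3, -0.2, -0.4]
grip_width: 0.0371
```

```bash
python3 go.py .554 -.3895 .2105 10.8; python3 look.py w20
```

```text
t 27.30 pos [ 0.5542 -0.3896  0.2108] grip 0.0371 F [ 0.3 -0.2 -0.4]
turn [ 0.0005  0.0004 -0.0004] xyz cm [ 0.03 -0.02 -0.01] q [ 0.24  0.53  0.46  1.59 -0.25  1.09  0.95]
```

View pics/w20.png

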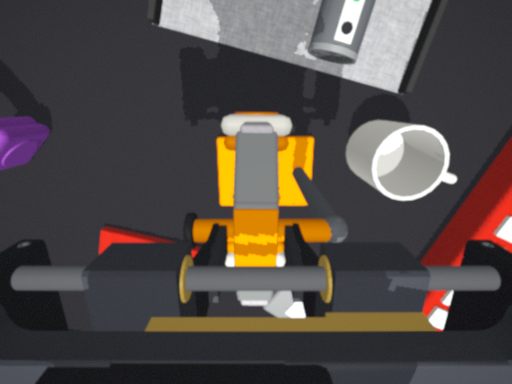

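Released and resting; open a bit more and rise.

Request:
jog_arm(turn=[[0, 0, 0], [0, 0, 0], [0, 0, 0], [0, 0, 0], [0, 0, 0], [0, 0, 0], [0, 0, 0], [0, 0, 0], [0, 0, 0], [0, 0, 0]], xyz=[[0, 0, 0], [0, 0, 0], [0, 0, 0], [-0.3, 0, 0], [-0.8, 0, 0], [-1.5, 0, 0], [-2.5, 0, 0], [-4, 0, 0], [-6, 0, 0], [-8, 0, 0]], gripper=[5, 5, 5, 5, 5, 5, 5, 5, 6, 7])

```text
time_s: 28.35
position: [0.5541, -0.3896, 0.2925]
ee_rot: [0.451, 0.545, -0.451, 0.545]
contact_force: [0.3, -0.8, 0.1]
grip_width: 0.0595
```

```bash
python3 go.py .41 .27 .29 11
python3 - <<'E'
from h import *
grab('wrist','w21');grab('scene','s21');big('s21',100,180,300,330,4,'s21b')
E
```

```text
t 28.35 pos [ 0.5541 -0.3896  0.2925] grip 0.0595 F [ 0.3 -0.8  0.1]
turn [-0.003   0.0006 -0.0007] xyz cm [  0.21  -1.77 -67.49] q [ 0.23  0.46  0.48  1.49 -0.22  1.24  0.92]
```

View pics/s21b.png

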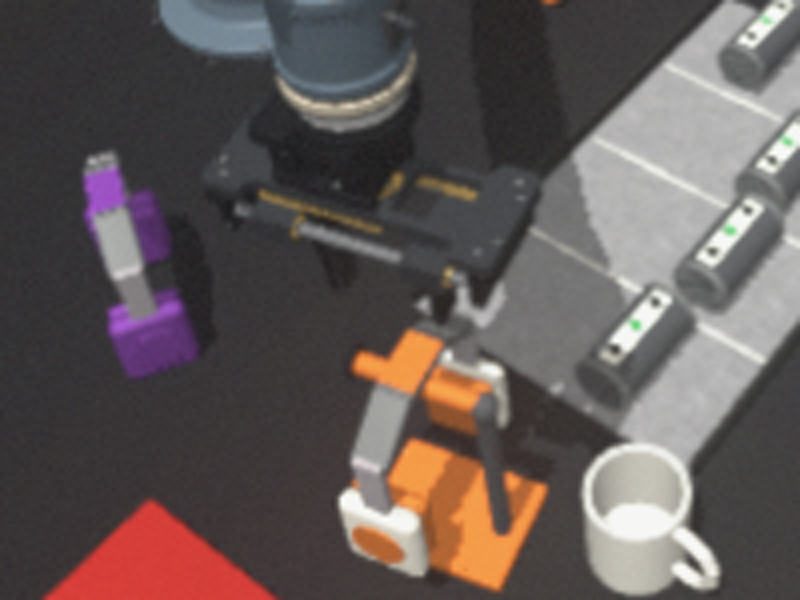

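View pics/w21.png

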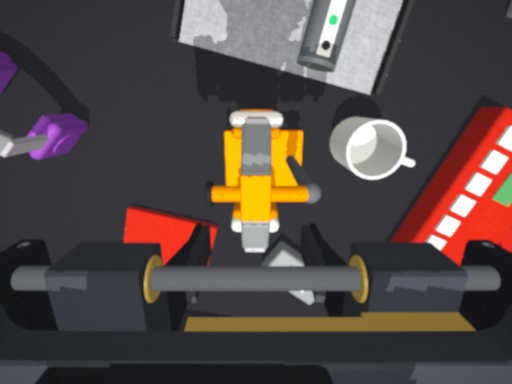

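Request:
jog_arm(turn=[[0, 0, 0], [0, 0, 0], [0, 0, 0], [0, 0, 0], [0, 0, 0], [0, 0, 0], [0, 0, 0], [0, 0, 0], [0, 0, 0], [0, 0, 0]], xyz=[[0, 0, -4], [0, 0, -8], [0, 0, -12], [0, 0, -16], [0, 0, -20], [0, 0, -24], [0, 0, -28], [0, 0, -32], [0, 0, -36], [0, 0, -40]], gripper=[8.7, 8.7, 8.7, 8.7, 8.7, 8.7, 8.7, 8.7, 8.7, 8.7])

```text
time_s: 29.45
position: [0.4782, 0.0049, 0.2907]
ee_rot: [0.451, 0.545, -0.45, 0.545]
contact_force: [0.8, 0.5, 0.7]
grip_width: 0.0871
```

```bash
python3 go.py .41 .27 .29 11
```

```text
t 29.45 pos [0.4782 0.0049 0.2907] grip 0.0871 F [0.8 0.5 0.7]
turn [-0.0032 -0.0002 -0.0004] xyz cm [  0.07  -1.72 -27.32] q [-0.38  0.1   0.3   1.94 -0.03  1.11  0.13]
```

Request:
jog_arm(turn=[[0, 0, 0], [0, 0, 0], [0, 0, 0], [0, 0, 0], [0, 0, 0], [0, 0, 0], [0, 0, 0], [0, 0, 0], [0, 0, 0], [0, 0, 0]], xyz=[[0, 0, -3], [0, -0.5, -6], [0, -1, -10], [0, -1.7, -14], [0, -1.7, -18], [0, -1.7, -22], [0, -1.7, -25], [0, -1.7, -27], [0, -1.7, -27], [0, -1.7, -27]], gripper=[8.7, 8.7, 8.7, 8.7, 8.7, 8.7, 8.7, 8.7, 8.7, 8.7])

```text
time_s: 30.45
position: [0.4115, 0.2648, 0.2904]
ee_rot: [0.45, 0.545, -0.451, 0.545]
contact_force: [-1.2, -0.8, -0.0]
grip_width: 0.0869
```

```bash
python3 look.py w22
python3 - <<'E'
from fitp import *
run('w22','blue',(.404,.36),(.554,.377)); run('scene0','blue',(.404,.36),(.554,.377))
E
python3 go.py .404 .360 .167 11
```

```text
pad 1449 dir 100.6 L 0.043 mid [0.4057 0.3611] w 0.027 z 0.1558 0.1574
band 3040 dir 101.9 L 0.097 mid [0.4058 0.3613] w 0.027 z 0.1538 0.1571
barcol 2073 dir 6.2 L 0.097 mid [0.5539 0.3792] w 0.02 z 0.1834 0.1858
bar all 2696 dir 6.2 L 0.106 mid [0.557  0.3797] w 0.021 z 0.1834 0.1889
pad 44 dir 101.9 L 0.051 mid [0.4068 0.3653] w 0.027 z 0.1554 0.1578
band 96 dir 98.9 L 0.083 mid [0.41   0.3515] w 0.029 z 0.1525 0.1577
barcol 80 dir 6.1 L 0.088 mid [0.5605 0.3772] w 0.015 z 0.1821 0.1874
bar all 115 dir 6.5 L 0.109 mid [0.5617 0.3773] w 0.016 z 0.1817 0.1893
t 30.50 pos [0.4118 0.2642 0.2904] grip 0.0867 F [-0.1 -0.6 -0.4]
turn [-0.0045  0.0008  0.0003] xyz cm [12.33  1.03 -9.57] q [-0.71  0.12  0.06  1.9  -0.01  1.12 -0.46]
```

View pics/w22.png

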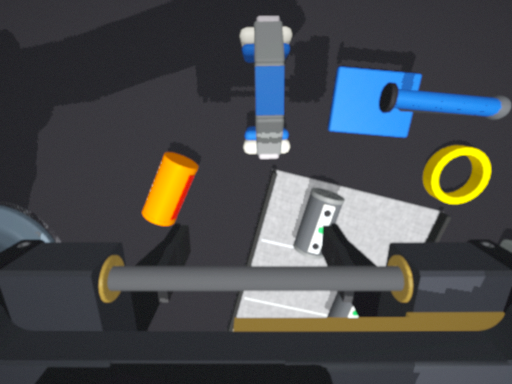

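Request:
jog_arm(turn=[[-0.012, 0, 0], [-0.012, 0, 0], [-0.012, 0, 0], [-0.012, 0, 0], [-0.012, 0, 0], [-0.012, 0, 0], [-0.012, 0, 0], [-0.012, 0, 0], [-0.012, 0, 0], [-0.012, 0, 0]], xyz=[[0, 1.2, -3], [0, 1.2, -6], [0, 1.2, -9.6], [0, 1.2, -9.6], [2.5, 1.2, -9.6], [5, 1.2, -9.6], [8, 1.2, -9.6], [10.5, 1.2, -9.6], [10.8, 1.2, -9.6], [10.8, 1.2, -9.6]], gripper=[8.7, 8.7, 8.7, 8.7, 8.7, 8.7, 8.7, 8.7, 8.7, 8.7])

```text
time_s: 31.5
position: [0.4059, 0.3607, 0.1826]
ee_rot: [0.448, 0.547, -0.448, 0.547]
contact_force: [0.2, 0.4, 1.1]
grip_width: 0.0871
```

```bash
cd .;python3 go.py .4055 .361 .1675 11.5; python3 look.py w23
```

```text
t 31.50 pos [0.4059 0.3607 0.1826] grip 0.0871 F [0.2 0.4 1.1]
turn [-0.0017  0.0009  0.0005] xyz cm [ 1.51 -0.03 -0.04] q [-0.81  0.32  0.    1.92 -0.    0.91 -0.6 ]
```

View pics/w23.png

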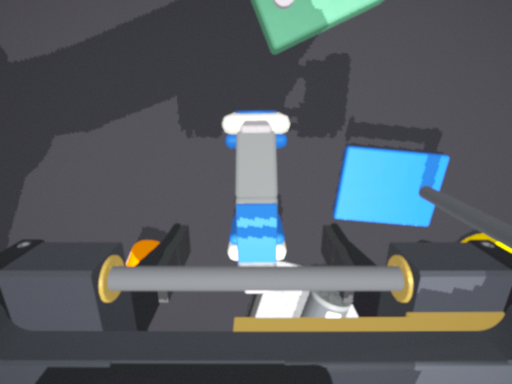

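Request:
jog_arm(turn=[[0, 0, 0], [0, 0, 0], [0, 0, 0], [0, 0, 0], [0, 0, 0], [0, 0, 0], [0, 0, 0], [0, 0, 0], [0, 0, 0], [0, 0, 0]], xyz=[[0.8, 0, 0], [1.4, 0, 0], [1.4, 0, 0], [1.4, 0, 0], [1.4, 0, 0], [1.4, 0, 0], [1.4, 0, 0], [1.4, 0, 0], [1.4, 0, 0], [1.4, 0, 0]], gripper=[8.7, 6, 5, 4, 3.5, 2.2, 2.2, 2.2, 2.2, 2.2])

```text
time_s: 32.55
position: [0.4054, 0.3621, 0.1686]
ee_rot: [0.447, 0.548, -0.447, 0.548]
contact_force: [0.4, 0.4, 0.6]
grip_width: 0.0274
```

Request:
jog_arm(turn=[[0, 0, 0], [0, 0, 0], [0, 0, 0], [0, 0, 0], [0, 0, 0], [0, 0, 0], [0, 0, 0], [0, 0, 0], [0, 0, 0], [0, 0, 0]], xyz=[[0, 0, 0], [0, 0, 0], [0, 0, 0], [0, 0, 0], [-0.3, 0, 0], [-1, 0, 0], [-2, 0, 0], [-3.5, 0, 0], [-5, 0, 0], [-6.5, 0, 0]], gripper=[2.2, 2.2, 2.2, 2.2, 2.2, 2.2, 2.2, 2.2, 2.2, 2.2])

```text
time_s: 33.55
position: [0.4052, 0.362, 0.2349]
ee_rot: [0.447, 0.548, -0.447, 0.548]
contact_force: [0.1, -0.5, -2.5]
grip_width: 0.0275
```

```bash
python3 go.py .5525 .379 .27 6.2
python3 - <<'E'
from h import *
grab('wrist','w24');grab('scene','s24');big('s24',230,80,400,210,4,'s24b')
E
```

```text
t 33.55 pos [0.4052 0.362  0.2349] grip 0.0275 F [ 0.1 -0.5 -2.5]
turn [ 0.0929 -0.0004 -0.0002] xyz cm [-3.51 14.78  1.27] q [-0.81  0.26  0.    1.86 -0.    1.02 -0.6 ]
```

View pics/s24b.png

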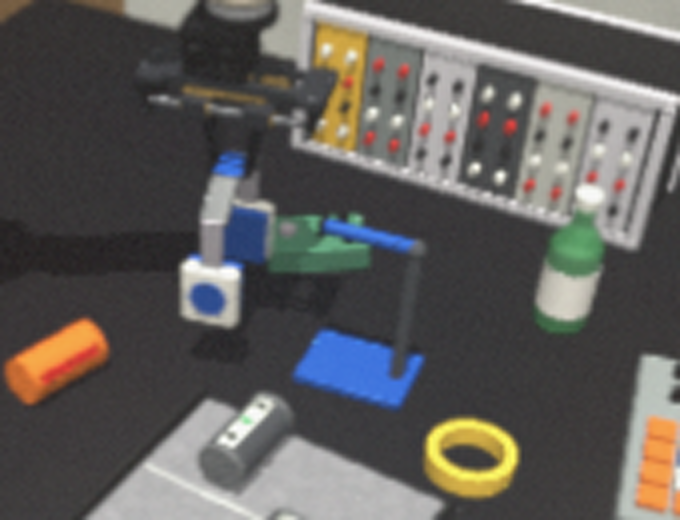

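View pics/w24.png

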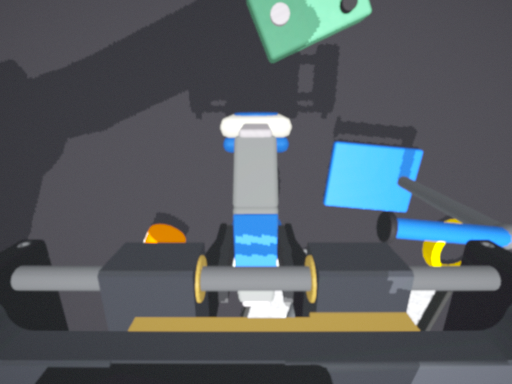

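Request:
jog_arm(turn=[[0, 0, 0], [0, 0, 0], [0.015, 0, 0], [0.03, 0, 0], [0.045, 0, 0], [0.06, 0, 0], [0.075, 0, 0], [0.093, 0, 0], [0.093, 0, 0], [0.093, 0, 0]], xyz=[[-1.5, 0, 0], [-3.6, 0, 0], [-3.6, 2.5, 0.2], [-3.6, 5, 0.4], [-3.6, 7.5, 0.6], [-3.6, 10, 0.9], [-3.6, 12.5, 1.1], [-3.6, 14, 1.2], [-3.6, 14.7, 1.2], [-3.6, 14.7, 1.2]], gripper=[2.2, 2.2, 2.2, 2.2, 2.2, 2.2, 2.2, 2.2, 2.2, 2.2])

```text
time_s: 34.65
position: [0.5519, 0.3794, 0.2686]
ee_rot: [0.472, 0.526, -0.473, 0.526]
contact_force: [0.3, 0.0, -3.6]
grip_width: 0.0273
```

```bash
python3 go.py .5525 .380 .2140 6.2
python3 - <<'E'
from h import *
grab('wrist','w25')
E
```

```text
t 34.65 pos [0.5519 0.3794 0.2686] grip 0.0273 F [ 0.3  0.  -3.6]
turn [-0.0005  0.0007  0.0012] xyz cm [ 5.46  0.07 -0.06] q [-0.71  0.44  0.07  1.52 -0.03  1.18 -0.53]
```

View pics/w25.png

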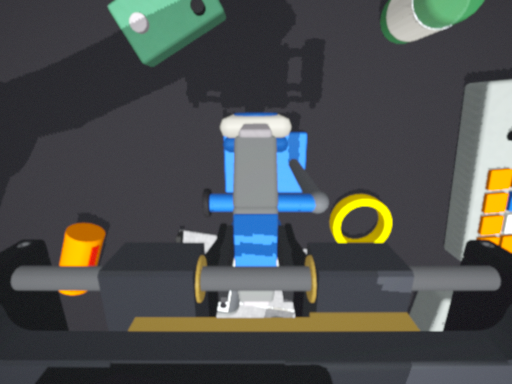

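Same picture as the orange case (bar at v≈203 under the band). Lower.

Request:
jog_arm(turn=[[0, 0, 0], [0, 0, 0], [0, 0, 0], [0, 0, 0], [0, 0, 0], [0, 0, 0], [0, 0, 0], [0, 0, 0], [0, 0, 0], [0, 0, 0]], xyz=[[1, 0, 0], [2, 0, 0], [3, 0, 0], [4, 0, 0], [4.5, 0, 0], [4.9, 0, 0], [5.2, 0, 0], [5.4, 0, 0], [5.4, 0, 0], [5.4, 0, 0]], gripper=[2.2, 2.2, 2.2, 2.2, 2.2, 2.2, 2.2, 2.2, 2.2, 2.2])

```text
time_s: 35.7
position: [0.5518, 0.3797, 0.2159]
ee_rot: [0.473, 0.526, -0.472, 0.526]
contact_force: [0.0, 0.1, -3.0]
grip_width: 0.0275
```

```bash
python3 go.py .5525 .380 .2116 6.2
python3 - <<'E'
from h import *
grab('wrist','w26');grab('scene','s26');big('s26',230,80,400,210,4,'s26b')
E
```

```text
t 35.70 pos [0.5518 0.3797 0.2159] grip 0.0275 F [ 0.   0.1 -3. ]
turn [-0.0002 -0.0004 -0.0005] xyz cm [ 0.43  0.07 -0.02] q [-0.71  0.48  0.06  1.58 -0.03  1.08 -0.53]
```

View pics/w26.png

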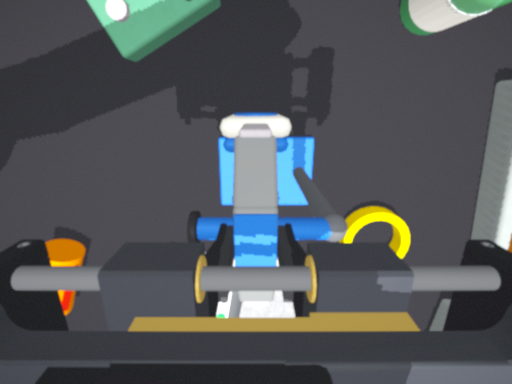

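View pics/s26b.png

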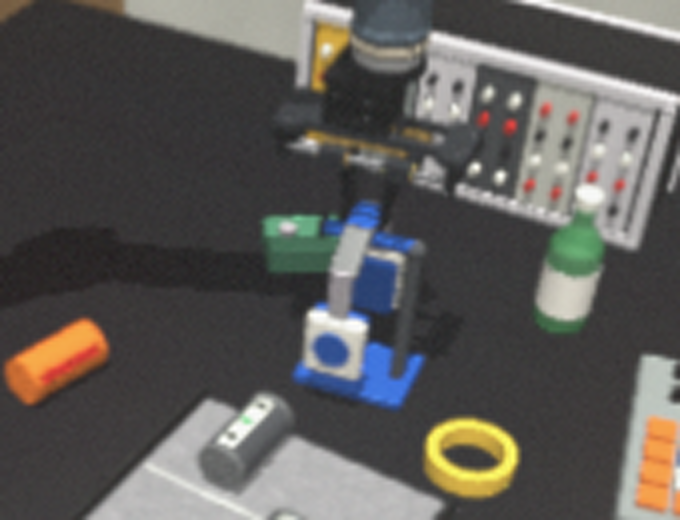

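Request:
jog_arm(turn=[[0, 0, 0], [0, 0, 0], [0, 0, 0], [0, 0, 0], [0, 0, 0], [0, 0, 0], [0, 0, 0], [0, 0, 0], [0, 0, 0], [0, 0, 0]], xyz=[[0.1, 0, 0], [0.2, 0, 0], [0.3, 0, 0], [0.4, 0, 0], [0.4, 0, 0], [0.4, 0, 0], [0.4, 0, 0], [0.4, 0, 0], [0.4, 0, 0], [0.4, 0, 0]], gripper=[2.2, 2.2, 2.2, 2.2, 2.2, 2.2, 2.9, 3.2, 3.6, 4.0])

```text
time_s: 36.8
position: [0.5519, 0.3797, 0.212]
ee_rot: [0.473, 0.526, -0.472, 0.526]
contact_force: [-0.0, 0.2, 0.5]
grip_width: 0.0375
```

Request:
jog_arm(turn=[[0, 0, 0], [0, 0, 0], [0, 0, 0], [0, 0, 0], [0, 0, 0], [0, 0, 0], [0, 0, 0], [0, 0, 0], [0, 0, 0], [0, 0, 0]], xyz=[[0, 0, 0], [0, 0, 0], [0, 0, 0], [-0.3, 0, 0], [-0.8, 0, 0], [-1.5, 0, 0], [-2.5, 0, 0], [-4, 0, 0], [-6, 0, 0], [-8, 0, 0]], gripper=[5, 5, 5, 5, 5, 5, 5, 5, 6, 7])

```text
time_s: 37.8
position: [0.5518, 0.3797, 0.2936]
ee_rot: [0.473, 0.526, -0.472, 0.526]
contact_force: [0.6, 0.4, 0.1]
grip_width: 0.0591
```

```bash
python3 go.py .30 .5 .33 6.2
python3 - <<'E'
from h import *
grab('wrist','w27');grab('scene','s27');big('s27',230,80,400,210,4,'s27b');grab('top','top27')
E
python3 spk.py top27
```

```text
t 37.80 pos [0.5518 0.3797 0.2936] grip 0.0591 F [0.6 0.4 0.1]
turn [-0.0002 -0.0006 -0.0009] xyz cm [ -3.65 -23.73 -14.68] q [-0.71  0.42  0.07  1.49 -0.03  1.23 -0.53]
top27
matx 0.0564 matz -0.0594 world [ 0.6273 -0.068   0.03  ] yawdeg -0.35 dz 0.0016 len 0.100 rms 0.0027 red None
matx 0.0432 matz 0.0595 world [0.6206 0.0515 0.03  ] yawdeg 0.32 dz 0.0016 len 0.098 rms 0.0026 red None
matx 0.0465 matz -0.1864 world [ 0.6105 -0.1943  0.03  ] yawdeg 0.33 dz 0.0018 len 0.101 rms 0.0029 red None
matx -0.0599 matz 0.1912 world [0.5248 0.1886 0.03  ] yawdeg 0.54 dz 0.0015 len 0.101 rms 0.0034 red None
```

View pics/s27b.png

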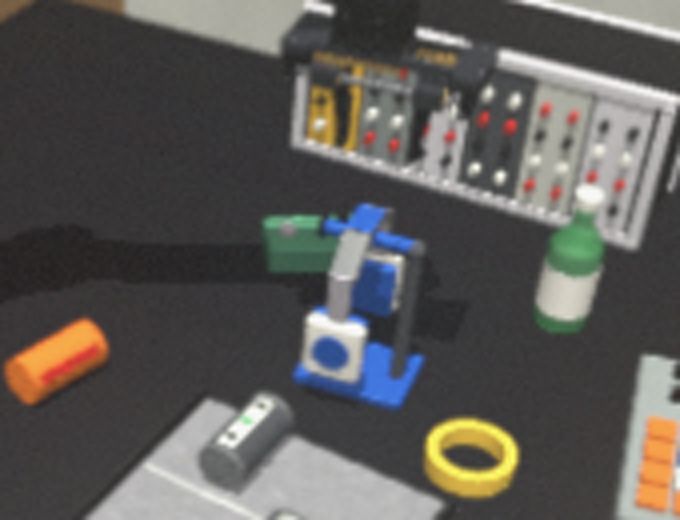

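View pics/w27.png

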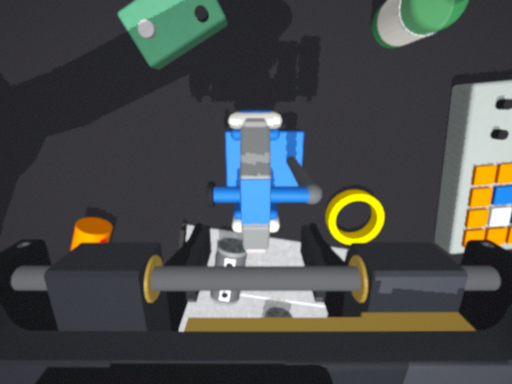

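View pics/top27.png

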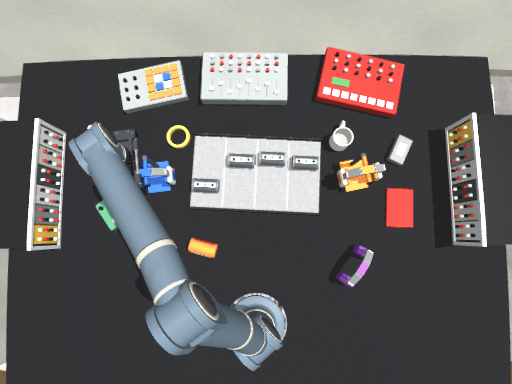

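Request:
jog_arm(turn=[[0, 0, 0], [0, 0, 0], [0, 0, 0], [0, 0, 0], [0, 0, 0], [0, 0, 0], [0, 0, 0], [0, 0, 0], [0, 0, 0], [0, 0, 0]], xyz=[[-3, 0, 0], [-6, 0, 0], [-6, -2, -1], [-6, -4, -3], [-6, -7, -5], [-6, -10, -7], [-6, -13, -9], [-6, -16, -11], [-6, -18, -12], [-6, -18, -12]], gripper=[7, 7, 7, 7, 7, 7, 7, 7, 7, 7])

```text
time_s: 38.95
position: [0.3553, 0.4814, 0.3509]
ee_rot: [0.47, 0.529, -0.471, 0.527]
contact_force: [-0.0, -0.4, -0.3]
grip_width: 0.0701
```

Request:
jog_arm(turn=[[0, 0, 0], [0, 0, 0], [0, 0, 0], [0, 0, 0], [0, 0, 0], [0, 0, 0], [0, 0, 0], [0, 0, 0], [0, 0, 0], [0, 0, 0]], xyz=[[0, 0, 0], [0, 0, 0], [0, 0, 0], [0, 0, 0], [0, 0, 0], [0, 0, 0], [0, 0, 0], [0, 0, 0], [0, 0, 0], [0, 0, 0]], gripper=[7, 7, 7, 7, 7, 7, 7, 7, 7, 7])

```text
time_s: 39.95
position: [0.3597, 0.4795, 0.3515]
ee_rot: [0.472, 0.526, -0.472, 0.526]
contact_force: [0.3, -0.5, 0.5]
grip_width: 0.0699
```

Run:
```python
from h import *
grab('scene','s28');grab('top','top28')
big('top28',130,120,395,220,3,'t28b'); big('s28',140,90,380,330,2.5,'s28b')
im=load('top28')
from strip import strip
for a in [(.14,.243,-.06),(.008,.11,.043),(-.11,-.01,.056),(-.237,-.137,.0465)]: strip(im,*a)
print(env.observe()['time_s'])
```

```text
cyl matx -0.0598 world [0.5248 0.1889 0.0311] yaw 0.47 dz 0.0011 rms 0.0025 {'white': (array([-17.8,  26.2]), 4.2, 174)}
cyl matx 0.0429 world [0.6202 0.051  0.0309] yaw 1.13 dz 0.0009 rms 0.0023 {'white': (array([-17.2,  26.9]), 4.9, 196)}
cyl matx 0.0566 world [ 0.6275 -0.0686  0.0308] yaw -0.50 dz 0.0008 rms 0.0022 {'white': (array([-17. ,  27.6]), 5.3, 207)}
cyl matx 0.0466 world [ 0.6105 -0.1948  0.0312] yaw 0.63 dz 0.0012 rms 0.0027 {'white': (array([-14.4,  27.7]), 6.7, 169)}
40.05
```

View pics/t28b.png

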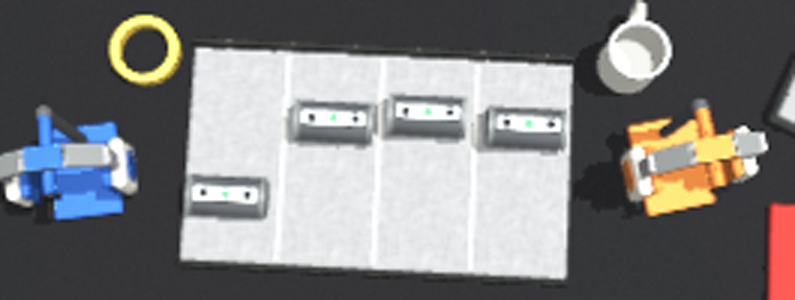

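View pics/s28b.png

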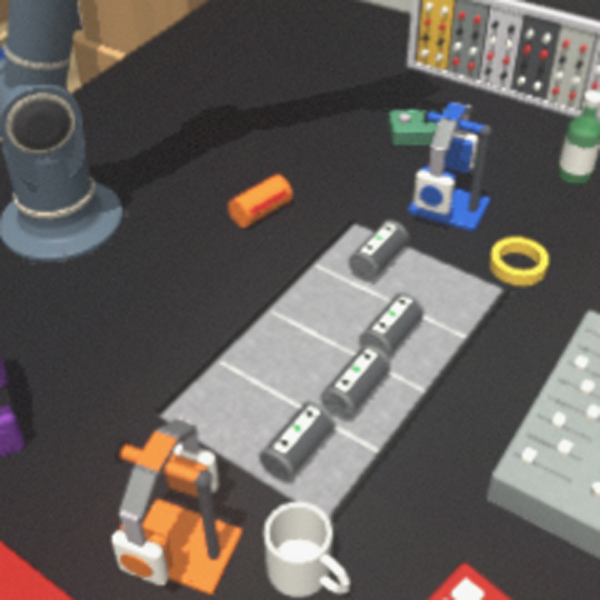

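Run:
```python
from h import *
print(order.job_done())
```

```text
the job is handed in; nothing more can be done
None
```

The job is done and handed in at about 40 s of the 210 s allowed. I rolled all four dark speakers along the mat between the loosely set fingers until their white strips faced up. I then hung the orange headphones on the orange stand and the blue ones on the blue stand, and moved the arm clear.

**Headphones:** in the last images each pair hangs over its own bar with one cup on either side.

**Other items:** the tape, mug, pedal, notebook, orange look-alike and purple headphones show no visible change. I did not measure their positions. I saw no sign of a speaker being knocked.

**Disagreement:** the close wrist-camera checks put every strip within about 1° of straight up. The coarser top camera read +4° to +7° for all four. I took this as that camera's bias, because its pixels cover about 3 mm and the offset was similar on every speaker. I trusted the wrist readings and did not correct for it.

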